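# Take down the moon lamp at closing time

### The arm

A 6-joint arm with a two-finger parallel gripper is mounted at the origin on the work surface. World frame = base frame: x ahead of the robot, y to its left, z up, the work surface at z = 0. Lengths are in m, angles in rad, forces in N, time in s.
With the tool pointing down it reaches from about 0.35 to 0.85 m from the base axis. Payload 8.1 kg.
Tool frame: the origin (TCP) lies on the centre line of the jaws, within the pads' length; the fingertips stand 22 mm ahead of it and the grasp point (between the pads) lies 3 mm ahead of it; z points along the fingers, y is the direction in which the jaws open and shut (so a half turn about z gives the same grasp; the last joint's range is limited). The gripper opens to 93 mm and grips with 3 to 60 N. Pads are 15 mm wide; open, the fingers measure 128 mm over their backs; the gripper's body (75 mm by 188 mm) begins 65 mm behind the grasp point.
Start: joints at [1.118, 0.13, 1.488, -0, 1.523, -0.085], TCP at [0.216, 0.56, 0.241] pointing down, gripper open.
Joint ranges: [-2.96, 2.96], [-0.89, 2.26], [0.02, 2.5], [-1.34, 4.48], [0, 2.73], [-2.66, 2.66]. Speed limits (rad/s): [2.39, 2.39, 2.79, 3.14, 3.14, 3.14].

### API

Orientations are given as a rotation vector (axis times angle).
In Python, from rig import * gives the robot as it stands.
- The arm moves only by the tool drive_tool, never from a script. Its argument "series" is a list of rows, each a list of 7 numbers: the finger opening in cm, from 0 to 9.3, then the shift along the world's x, y, z in cm, then the turn, a rotation vector about the world's x, y, z in rad. In form: [[grip, tx, ty, tz, rx, ry, rz], ...]. A call has 1 to 12 rows; each row shifts and turns the pose as measured when the row begins; what a row does not reach is not made up. A row lasts 1/8 s, in which the tool goes at most 62.5 mm and 10.7 degrees, less where a joint would pass 70% of its speed; a pose out of reach is approached as far as the arm can. A call is refused whole if a number of a shift passes 6.25 or a number of a turn 0.188, either way. A call with a gripper value outside its range is refused whole. The fingers move at their own pace and stop on an object; "newtons" is the grip in N (left out, the last holds). Time passes only in rows, so rows that do not move let the fingers close. It gives the time, the measured TCP pose, the force and the opening at its end, in the units of the state.
- get_obs(): the state, without advancing time (a new reading comes with each control period).
- capture(name): name is "scene" or "top"; returns the picture (384x512x3 uint8, blue, green, red); there is no depth.
- camera_params(name): a dict with "vfov" (degrees; the focal length in pixels is half the picture's height over the tangent of half this angle, whatever the lens; pixels are square), "cx", "cy" (the principal point, pixels), "k1" (the pictures are not rectified: a ray, as slopes to the right and down, at radius r is drawn at 1 + k1 r^2 times it, then the intrinsics apply), "view" (4x4, takes a point from world to camera coordinates). Camera axes: x right, y up, looking along -z (the intrinsics and any distortion apply to the point x, -y, -z); pixel columns grow to the right and rows downward; lengths in m; the calibration is good to about 2 mm. A picture is of the moment at which its call begins. camera_params takes no time and is no camera call.
- job_done(): hands the job in, once; it reports no verdict.
Trained networks look in the newest picture that a camera, given by its name, has taken for a name from the list of things; names that differ only in an ending like _2 or _b are one class to them, and where a whole thing is asked for, a point or a joint stands for the part that bears it (a point fixed in the world has none). Each returns a list of dicts, best first, with "conf" (0 to 1); they miss things now and then, are a little off and sometimes report something else, mostly with a low value. They report only what shows in the picture. A call takes as long as a camera call. They do not tell look-alikes from the thing itself.
- spot_in(camera, label): "at" ([column, row] in pixels, amid what is visible of it).
- pinpoint(camera, label): "at" ([column, row] in pixels: a listed point, or the origin of a listed thing).
The state is a dict: "t": time; "joint_pos": joint angles; "joint_vel": joint speeds; "tau": joint torques, N m; "position": TCP position; "eef_rot": TCP orientation; "contact_force": force on the tool from outside, world axes, zero at the start; "wrist_torque": the same for the moment, N m; "finger_gap": finger opening in m.
Only numpy, scipy, OpenCV 4.12 (cv2) and the standard library are available. Lean on these libraries where they do the work, as an engineer would, in place of code of your own. Each camera call takes 0.05 s, during which the arm holds its last target.

### The job

It is closing time at the moon gate: take down the edge-lit lamp. First slide the lamp's switch off by its small ridge, fully across the detent; then slide every glass pane up out of its slot and stand it in a compartment of the plywood caddy (set it down, do not drop it), and, picking up the bamboo tray, tip all its glass pebbles into the crock over the tray's lip and set the empty tray back level on the bench. Leave the torch, padlock, keys and amber stone where they lie.

Things in the scene. Friction and masses are not known exactly. Their poses are not given: they have to be found in the camera images.
- lamp: edge-lit moon lamp: walnut block 162 x 162 x 45 mm, fixed; origin: centre of its underside. Four slots run along its x, at y = -60, -20, 20, 60 mm, each 94 mm long (x = -26 to 68 mm), 10.5 mm wide, 25 mm deep; the flat deck in front of them (x = -81 to -26 mm), 45 mm above the bench, carries the slide switch
- lamp_switch (a joint): travel of the slide switch, m: 0 = on (as it stands at the start), 0.010 = off; it slides along the lamp's +y. A spring detent half-way (3 to 4 N to get over) holds it at either end; past the middle it snaps on by itself to the end
- switch_ridge (a point): middle of the top of the switch's ridge, a bar 14 mm long (lamp x), 4 mm thick (lamp y, the way it slides) that stands 4.5 mm above the deck, at lamp x = -54 mm, y = -5 mm (on) to +5 mm (off). The slide under it, 16 x 16 mm, is flush with the deck (0.5 mm proud). Axes as the lamp's
- pane0: greenish glass pane with a frosted moon, 90 mm wide (its x), 8 mm thick (its y), 85 mm tall (its z), 150 g; origin: middle of its lower edge. Stands in a slot of the lamp, pane x along lamp x, lower edge 20 mm above the bench: 25 mm of it is in the slot, 60 mm stands above the deck, top edge 105 mm above the bench. May be absent
- pane1: another such pane (same size, axes and origin as pane0); may be absent
- pane2: another such pane (same size, axes and origin as pane0); may be absent
- pane3: another such pane (same size, axes and origin as pane0); may be absent
- caddy: padded plywood pane caddy, 157 (its x) x 118 (its y) x 55 mm high, 1.1 kg, loose; origin: centre of its underside. Four compartments in a row along its x, centred at x = -57, -19, 19, 57 mm, each 33 mm (x) by 108 mm (y), floor 8 mm above the bench, walls and dividers 5 mm thick, 55 mm high. A pane stands in one with its width along the caddy's y, leaning a little
- tray: bamboo pouring tray, 152 (its x) x 96 mm (its y), 150 g; origin: centre of its underside. Side walls 8 mm thick at y = -44 and 44 mm, 30 mm high, each with an ear to grip, 8 mm thick, x = -32 to 24 mm, top 54 mm up; rear wall 30 mm; floor 5 mm. The +x end is open: from x = 50 mm the floor rises at 20 degrees to the lip. Pebbles slide out when that end is tipped down 45 to 60 degrees
- tray_lip (a point): middle of the tray's pouring lip: tray x = +77 mm, 14.5 mm above the underside
- pebble0: flattened round clear glass pebble, 25 mm across and 15 mm high, 14 g, lying in the tray; origin: centre of its flat underside. May be absent
- pebble1: another such pebble; may be absent
- pebble2: another such pebble; may be absent
- pebble3: another such pebble; may be absent
- pebble4: another such pebble; may be absent
- crock: round open terracotta crock for the pebbles, fixed to the bench, 176 mm across and 164 mm inside at the rim, 75 mm high, floor 7 mm thick; origin: centre of its underside
- torch: orange plastic torch with a toggle switch lying on the bench, 142 mm long along its x, 42 mm across; origin under its middle; leave alone
- padlock: nickel padlock lying flat, body 40 x 45 x 18 mm with a shackle to its +x; leave alone
- keys: two bronze-coloured keys on a wire lying flat, about 60 x 65 mm, 4 mm thick; leave alone
- marble: smooth amber glass paperweight stone, 44 mm across, 34 mm high; leave alone
Things that resemble listed ones, but are neither listed nor needed, are in the scene too. Leave any purple look-alike of the pane0 alone.

How it is judged:
On the way, in this order (a step that is already met when the one before it is completed fails the run):
1. the lamp is switched off: its slide switch lies at the far end of its travel (value of joint lamp_switch above 0.008 m), for 0.2 s.
2. the tray is tipped up with its pouring lip over the crock (angle between tray's own z axis and vertical above 0.5 rad and horizontal distance between tray_lip and crock below 0.1 m and height (world z) of tray_lip above 0.03 m), for 0.1 s.
At the end, for the whole second after the job is handed in: Switch at least 8 mm towards off; every pane stands in the caddy (lower edge under 35 mm, leaning under 37 deg); every pebble lies in the crock (within 85 mm of its axis, below 70 mm); tray and caddy level on the bench (within 0.1 rad, 8 mm); all at rest (value of joint lamp_switch above 0.008 m and x of pane0 in the frame of caddy between -0.08 and 0.08 m and y of pane0 in the frame of caddy between -0.054 and 0.054 m and height (world z) of each of pane0, pane1, pane2, pane3 below 0.035 m and angle between each of pane0, pane1, pane2, pane3's own z axis and vertical below 0.65 rad and linear speed of each of pane0, pane1, pane2, pane3, tray below 0.02 m/s and x of pane1 in the frame of caddy between -0.08 and 0.08 m and y of pane1 in the frame of caddy between -0.054 and 0.054 m and x of pane2 in the frame of caddy between -0.08 and 0.08 m and y of pane2 in the frame of caddy between -0.054 and 0.054 m and x of pane3 in the frame of caddy between -0.08 and 0.08 m and y of pane3 in the frame of caddy between -0.054 and 0.054 m and horizontal distance between each of pebble0, pebble1, pebble2, pebble3, pebble4 and crock below 0.085 m and height (world z) of each of pebble0, pebble1, pebble2, pebble3, pebble4 below 0.07 m and linear speed of each of pebble0, pebble1, pebble2, pebble3, pebble4 below 0.03 m/s and height (world z) of each of tray, caddy below 0.008 m and angle between each of tray, caddy's own z axis and vertical below 0.1 rad); the robot touches nothing.
It fails at once if a pane is lifted in its slot while the lamp is still switched on (value of joint lamp_switch below 0.005 m and z of any of pane0, pane1, pane2, pane3 in the frame of lamp above 0.03 m).
It fails at once if a pane is let go in the air, its lower edge more than 60 mm above the bench, so that it drops ((height (world z) of pane0 above 0.06 m and contact force between pane0 and anything else below 0.02 N) or (height (world z) of pane1 above 0.06 m and contact force between pane1 and anything else below 0.02 N) or (height (world z) of pane2 above 0.06 m and contact force between pane2 and anything else below 0.02 N) or (height (world z) of pane3 above 0.06 m and contact force between pane3 and anything else below 0.02 N)).
It fails at once if the torch, padlock, keys or glass stone is moved by more than 15 mm (distance of any of torch, padlock, keys, marble from where it was at the start of the episode above 0.015 m).
Of pane0, pane1, pane2, pane3 only 2 to 4 are there at a start; the rules pass over those that are not, and their reading is None.
Of pebble0, pebble1, pebble2, pebble3, pebble4 only 3 to 5 are there at a start; the rules pass over those that are not, and their reading is None.
At some moment in a run one of tray, caddy may be knocked a few centimetres aside while the robot is not near it.
It also fails if it takes over 210 s, if anything falls off the work surface, if the arm or the gripper's body presses on something with over 40 N, if the wrist force passes 120 N, or if a joint passes its speed limit or range.

## Working session

There is one attempt and no reset: what is moved stays moved. The work goes in short steps, Python scripts to look and compute and a tool call to move; the robot and the scene stay as the last step left them, time stands still between calls to the robot, and variables do not carry over. Pictures are saved under pics/ and viewed, and the job is handed in when it is done.

Besides the shell and the picture viewer there is one more tool, called after "Call:" as name(argument=value, ...), one argument or row to a line, values as JSON. drive_tool: Moves the arm, as the interface text tells. Its arguments: {"type":"object","properties":{"series":{"type":"array"},"newtons":{"type":"number"}},"required":["series"]}

```bash
ls; mkdir -p pics
cat > h.py <<'E'
from rig import *
import numpy as np, cv2
def cam(n):
    p=camera_params(n); f=192/np.tan(np.radians(p['vfov'])/2); return p,f,np.array(p['view'])
def ray(n,px):
    p,f,V=cam(n)
    d=np.array([(px[0]-p['cx'])/f,(px[1]-p['cy'])/f]); u=d.copy()
    for _ in range(30): u=d/(1+p['k1']*(u@u))
    R=V[:3,:3];o=-R.T@V[:3,3]
    return o,R.T@np.array([u[0],-u[1],-1.0])
def atz(n,px,z):
    o,d=ray(n,px); return o+d*(z-o[2])/d[2]
def proj(n,X):
    p,f,V=cam(n); X=np.atleast_2d(X); c=X@V[:3,:3].T+V[:3,3]
    u=np.stack([c[:,0]/-c[:,2],-c[:,1]/-c[:,2]],1); r2=(u**2).sum(1,keepdims=True)
    return u*(1+p['k1']*r2)*f+[p['cx'],p['cy']]
E
python3 - <<'E'
from h import *
np.set_printoptions(precision=4,suppress=True)
for n in ['scene','top']:
    im=capture(n); cv2.imwrite(f'pics/{n}0.png',im)
    p,f,V=cam(n); print(n,p['vfov'],p['cx'],p['cy'],p['k1'],f,-V[:3,:3].T@V[:3,3])
    for l in ['lamp','switch_ridge','pane0','caddy','tray','tray_lip','pebble0','crock','torch','padlock','keys','marble']:
        r=pinpoint(n,l)
        print(n,l,[(np.round(q['at'],1).tolist(),round(q['conf'],2),np.round(atz(n,q['at'],0)[:2],3).tolist()) for q in r])
print(get_obs())
E
```

```text
pics
scene 46.0751289980096 254.24364976273122 196.6871019134459 -0.07855313393010678 451.5004076064928 [ 0.9962 -0.5983  0.8703]
scene lamp [([295.5, 195.2], 0.66, [0.579, 0.12])]
scene switch_ridge [([276.3, 325.7], 0.62, [0.763, -0.215])]
scene pane0 [([301.2, 196.4], 0.83, [0.593, 0.126]), ([307.1, 187.6], 0.77, [0.587, 0.163]), ([230.5, 156.1], 0.71, [0.344, 0.13]), ([316.8, 181.8], 0.69, [0.596, 0.198]), ([289.1, 205.1], 0.61, [0.586, 0.08])]
scene caddy [([279.3, 328.0], 0.35, [0.771, -0.215])]
scene tray [([236.8, 251.5], 0.71, [0.575, -0.119]), ([330.0, 264.7], 0.38, [0.769, -0.013])]
scene tray_lip [([252.9, 271.2], 0.65, [0.64, -0.139])]
scene pebble0 [([232.8, 234.7], 0.6, [0.535, -0.086]), ([223.0, 239.9], 0.47, [0.527, -0.113]), ([231.6, 257.6], 0.42, [0.577, -0.14]), ([295.0, 192.9], 0.4, [0.573, 0.126])]
scene crock [([130.3, 274.5], 0.65, [0.427, -0.322])]
scene torch []
scene padlock [([348.6, 236.2], 0.89, [0.76, 0.088])]
scene keys [([366.5, 198.3], 0.65, [0.733, 0.229])]
scene marble [([328.2, 265.9], 0.64, [0.767, -0.018])]
top 50.18183285997528 254.846995041355
[... 764 characters left out ...]
, 0.5, [0.761, -0.023])]
top torch [([331.9, 119.9], 0.86, [0.758, -0.218])]
top padlock [([210.2, 122.6], 0.63, [0.759, 0.089])]
top keys [([153.7, 138.3], 0.49, [0.721, 0.231])]
top marble [([252.6, 119.3], 0.49, [0.765, -0.018])]
{'t': 1.3, 'joint_pos': array([ 1.1176,  0.1304,  1.4882, -0.    ,  1.523 , -0.0854]), 'joint_vel': array([-0.0004,  0.0004,  0.0003,  0.0019,  0.0018, -0.0001]), 'tau': array([ -0.0004, -55.9774, -49.204 ,   0.0768,   0.0235,  -0.0001]), 'position': array([0.2158, 0.5599, 0.2406]), 'eef_rot': array([0.5745, 3.0886, 0.    ]), 'contact_force': array([-0.5552,  0.8388,  0.033 ]), 'wrist_torque': array([-0.0085, -0.0099, -0.0199]), 'finger_gap': 0.09277840697764972}
```

View pics/scene0.png

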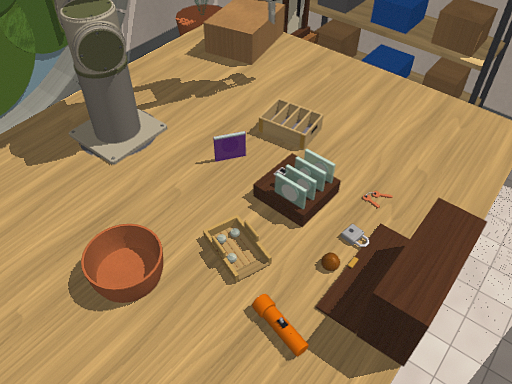

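View pics/top0.png

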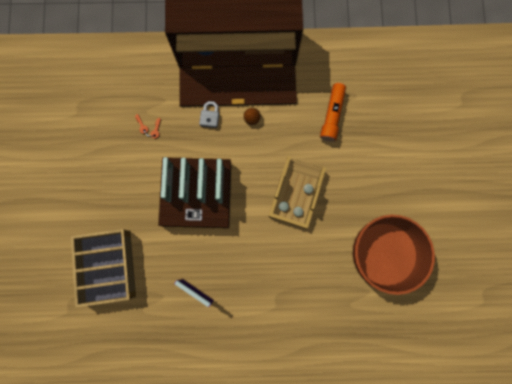

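Run:
```python
import cv2
a=cv2.imread('pics/top0.png')
cv2.imwrite('pics/top0a.png',cv2.resize(a[150:250,140:270],None,fx=6,fy=6,interpolation=cv2.INTER_CUBIC))
cv2.imwrite('pics/top0b.png',cv2.resize(a[150:250,250:380],None,fx=6,fy=6,interpolation=cv2.INTER_CUBIC))
cv2.imwrite('pics/top0c.png',cv2.resize(a[210:310,70:200],None,fx=6,fy=6,interpolation=cv2.INTER_CUBIC))
b=cv2.imread('pics/scene0.png')
cv2.imwrite('pics/scene0a.png',cv2.resize(b[120:240,220:380],None,fx=5,fy=5,interpolation=cv2.INTER_CUBIC))
```

```text
(no output)
```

View pics/top0a.png

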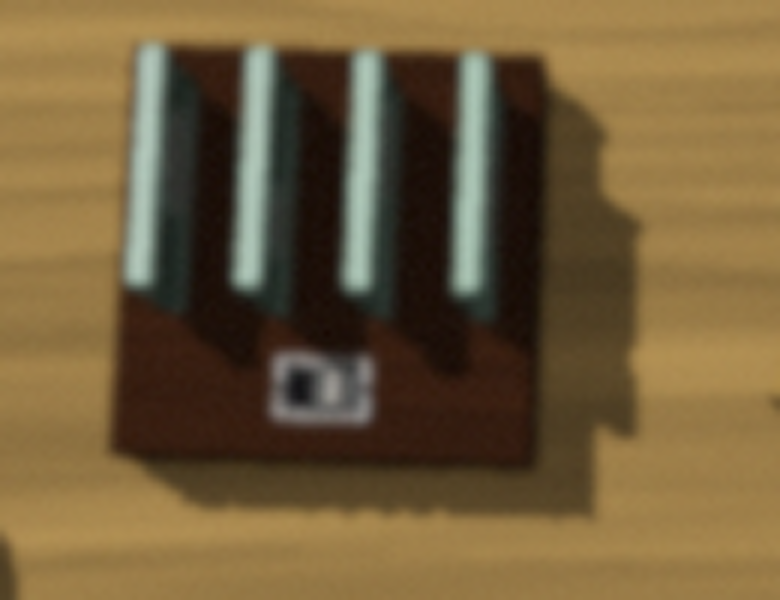

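View pics/top0b.png

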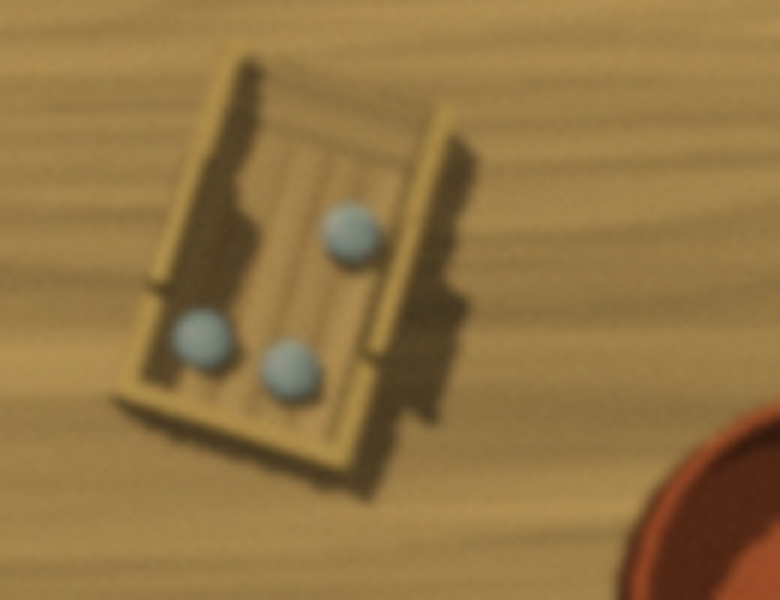

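View pics/top0c.png

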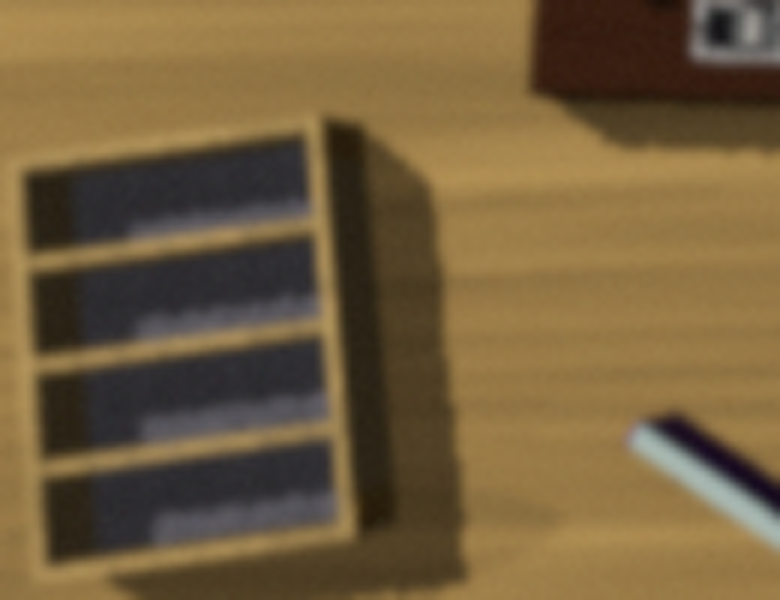

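View pics/scene0a.png

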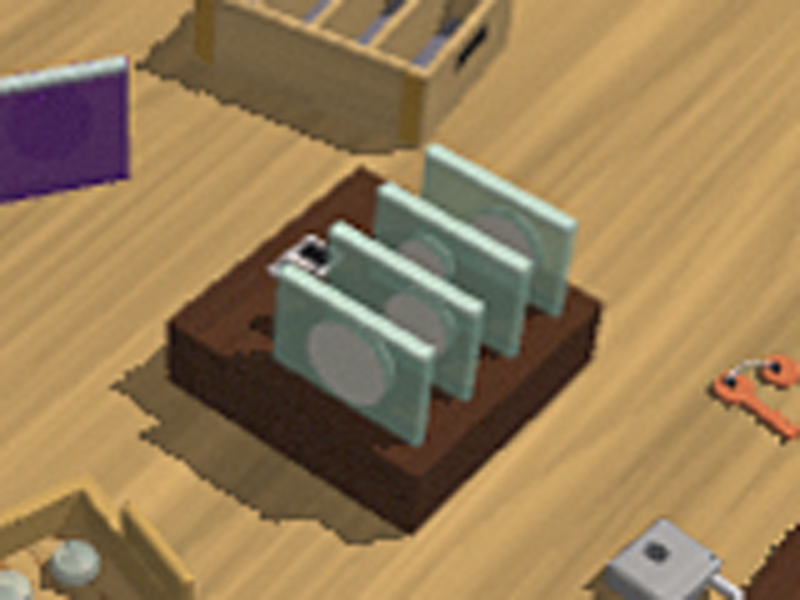

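The pictures show four panes in the lamp, three pebbles in the tray and the purple look-alike standing alone at about (195,291) in the top view. I'll fit poses from the corners.

```bash
cat >> h.py <<'E'
from scipy.optimize import least_squares
def crop(u,ox,oy,s): return [ox+(u[0]+.5)/s-.5, oy+(u[1]+.5)/s-.5]
def fit(clicks,x0):
    # clicks: (cam,px,local xyz)
    def w(p,l):
        c,s=np.cos(p[2]),np.sin(p[2]); return np.array([p[0]+c*l[0]-s*l[1],p[1]+s*l[0]+c*l[1],l[2]])
    r=lambda p: np.concatenate([proj(c,w(p,l))[0]-px for c,px,l in clicks])
    s=least_squares(r,x0,x_scale=[.01,.01,.05]); return s.x, s.fun.reshape(-1,2)
E
python3 - <<'E'
from h import *
np.set_printoptions(precision=4,suppress=True)
A=lambda u:crop(u,140,150,6); B=lambda u:crop(u,250,150,6); C=lambda u:crop(u,70,210,6); S=lambda u:crop(u,220,120,5)
# panes: mid of top edge ends
for n,(a,b) in enumerate([((151,43),(138,290)),((262,44),(246,292)),((368,48),(355,294)),((476,51),(465,297))]):
    P=atz('top',A(a),.105);Q=atz('top',A(b),.105); m=(P+Q)/2
    print('pane',n,m,np.linalg.norm(P-Q),np.degrees(np.arctan2(*(P-Q)[1::-1])))
sc=[((430,150),(574,225)),((385,187),(528,268)),((336,227),(479,308)),((283,270),(432,353))]
for n,(a,b) in enumerate(sc):
    P=atz('scene',S(a),.105);Q=atz('scene',S(b),.105); m=(P+Q)/2
    print('panesc',n,m,np.linalg.norm(P-Q),np.degrees(np.arctan2(*(Q-P)[1::-1])))
lamp=[('top',A((543,57)),(.081,-.081,.045)),('top',A((115,455)),(-.081,.081,.045)),('scene',S((362,168)),(-.081,.081,.045)),('scene',S((168,325)),(-.081,-.081,.045)),('scene',S((415,478)),(.081,-.081,.045)),('scene',S((600,303)),(.081,.081,.045))]
print('lamp',*fit(lamp,[.57,.12,0]))
print('plate',atz('top',A((322,387)),.045),'ridge',atz('top',A((333,385)),.0495))
tl=('top',B((233,45))),('top',B((448,100)));
tray=[('top',B((236,42)),(.076,.048,.030)),('top',B((448,100)),(.076,-.048,.03)),('top',B((342,470)),(-.076,-.048,.03)),('top',B((115,395)),(-.076,.048,.03))]
print('tray',*fit(tray,[.58,-.12,-.25]))
# caddy: unknown which end is +x ; use image top as +x
cad=[('top',C((12,165)),(.0785,.059,.055)),('top',C((325,118)),(.0785,-.059,.055)),('top',C((355,535)),(-.0785,-.059,.055)),('top',C((38,580)),(-.0785,.059,.055))]
print('caddy',*fit(cad,[.41,.33,0.1]))
print('purple',atz('top',(180,283),.085),atz('top',(211,303),.085))
E
```

```text
pane 0 [0.6001 0.1813 0.105 ] 0.09240797955673 -2.3358114659367004
pane 1 [0.5986 0.1412 0.105 ] 0.09284390113859001 -3.4027055633828533
pane 2 [0.5965 0.1018 0.105 ] 0.09207117240566191 -3.140334110731459
pane 3 [0.5945 0.0618 0.105 ] 0.09205124458638698 -3.0815068197056195
panesc 0 [0.6011 0.1823 0.105 ] 0.08809087001772753 -1.2401929468969728
panesc 1 [0.5995 0.1426 0.105 ] 0.08862069330703459 -3.0069941744225996
panesc 2 [0.5967 0.1033 0.105 ] 0.08701968482672241 -2.144200130792933
panesc 3 [0.5951 0.0628 0.105 ] 0.08833523087560453 -0.7539662088741708
lamp [ 0.5764  0.1222 -0.0471] [[ 0.1583 -0.4846]
 [-0.9784 -0.0614]
 [-0.9959 -0.168 ]
 [-0.8133 -0.4039]
 [ 0.2647  0.6376]
 [ 0.461   0.3013]]
plate [0.5235 0.1252 0.045 ] ridge [0.5236 0.1203 0.0495]
tray [ 0.5739 -0.1196 -0.3349] [[-1.6388 -1.0327]
 [ 1.2876  1.1979]
 [ 0.7796 -0.1024]
 [-0.4484 -0.0936]]
caddy [0.4076 0.3322 0.1107] [[-0.2345 -1.0423]
 [-0.2034 -0.2813]
 [ 0.6246  0.5604]
 [-0.1918  0.6832]]
purple [0.3701 0.1478 0.085 ] [0.3265 0.0811 0.085 ]
```

Call:
drive_tool(
  series=[
    [2,3.07,-4.4,-0.5,0,0,0.158],
    [2,3.07,-4.4,-0.5,0,0,0.158],
    [2,3.07,-4.4,-0.5,0,0,0],
    [2,3.07,-4.4,-0.5,0,0,0],
    [2,3.07,-4.4,-0.5,0,0,0],
    [2,3.07,-4.4,-0.5,0,0,0],
    [2,3.07,-4.4,-0.5,0,0,0],
    [2,3.07,-4.4,-0.5,0,0,0],
    [2,3.07,-4.4,-0.5,0,0,0],
    [2,3.07,-4.4,-0.5,0,0,0],
  ],
  newtons=15,
)

```text
t: 2.55
position: [0.5286, 0.1087, 0.1914]
eef_rot: [0.054, 3.136, 0.006]
contact_force: [1.0, 0.3, -0.3]
finger_gap: 0.02
```

```bash
cat >> h.py <<'E'
from scipy.spatial.transform import Rotation as Rn
def st(tgt=None,yaw=None):
    o=get_obs(); R=Rn.from_rotvec(o['eef_rot']).as_matrix(); y=R[:,1]
    print('t',round(o['t'],2),'pos',np.round(o['position'],4),'jawyaw',round(np.degrees(np.arctan2(y[1],y[0])),2),'z',np.round(R[:,2],3),'F',np.round(o['contact_force'],1),'gap',round(o['finger_gap'],4),'q',np.round(o['joint_pos'],2))
    if tgt is not None: print('d cm',np.round((np.array(tgt)-o['position'])*100,2))
    if yaw is not None: print('dyaw rad',round(np.radians(yaw)-np.arctan2(y[1],y[0]),4))
E
python3 - <<'E'
from h import *
st([.5233,.1202,.072],87.1)
E
```

```text
t 2.55 pos [0.5286 0.1087 0.1914] jawyaw 88.02 z [ 0.005  0.004 -1.   ] F [ 1.   0.3 -0.3] gap 0.02 q [ 0.11 -0.01  1.73  0.    1.42 -1.43]
d cm [ -0.53   1.15 -11.94]
dyaw rad -0.0161
```

Call:
drive_tool(
  series=[
    [2,-0.3,0.6,-3,0,0,-0.016],
    [2,-0.2,0.5,-3,0,0,0],
    [2,0,0,-2.5,0,0,0],
    [2,0,0,0,0,0,0],
  ],
)

```text
t: 3.05
position: [0.526, 0.1149, 0.1046]
eef_rot: [0.092, 3.133, 0.005]
contact_force: [0.8, -0.1, 0.2]
finger_gap: 0.0199
```

Run:
```python
from h import *
st([.5233,.1202,.069],87.1)
```

```text
t 3.05 pos [0.526  0.1149 0.1046] jawyaw 86.63 z [ 0.007  0.003 -1.   ] F [ 0.8 -0.1  0.2] gap 0.0199 q [ 0.12  0.07  1.81  0.    1.26 -1.39]
d cm [-0.27  0.53 -3.56]
dyaw rad 0.0083
```

Call:
drive_tool(
  series=[
    [2,-0.3,0.55,-1.0,0,0,0],
    [2,0,0,-1.0,0,0,0],
    [2,0,0,-0.8,0,0,0],
    [2,0,0,0,0,0,0],
  ],
)

```text
t: 3.55
position: [0.5246, 0.1214, 0.078]
eef_rot: [0.091, 3.129, 0.007]
contact_force: [0.6, 0.3, 0.0]
finger_gap: 0.0201
```

Run:
```python
from h import *
st([.5233,.1202,.069],87.1)
im=capture('top'); cv2.imwrite('pics/t1.png',cv2.resize(im[150:250,140:270],None,fx=6,fy=6))
im=capture('scene'); cv2.imwrite('pics/s1.png',cv2.resize(im[120:240,220:380],None,fx=5,fy=5))
```

```text
t 3.55 pos [0.5246 0.1214 0.078 ] jawyaw 86.67 z [ 0.012  0.004 -1.   ] F [0.6 0.3 0. ] gap 0.0201 q [ 0.13  0.1   1.83  0.    1.2  -1.38]
d cm [-0.13 -0.12 -0.9 ]
dyaw rad 0.0076
```

View pics/s1.png

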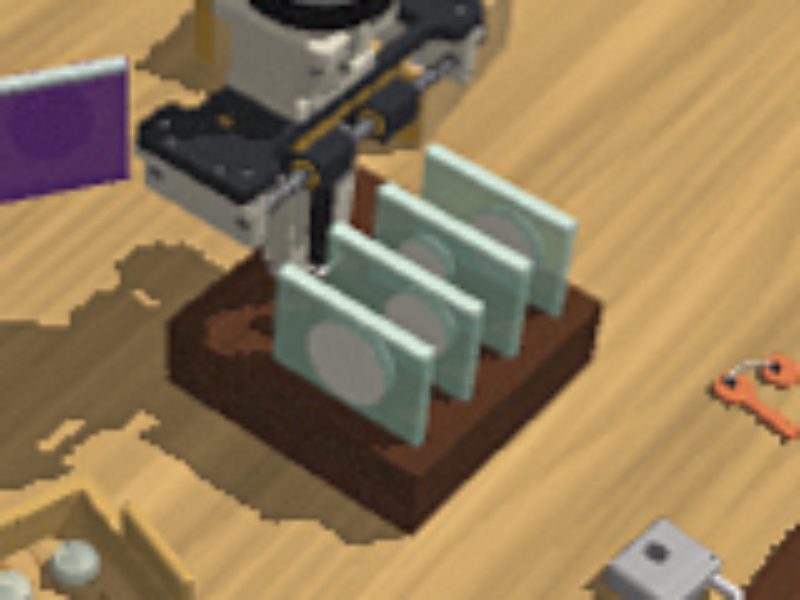

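Call:
drive_tool(
  series=[
    [2,-0.2,-0.1,-0.5,0,0.012,0],
    [2,0,0,-0.4,0,0,0],
    [2,0,0,0,0,0,0],
  ],
)

```text
t: 4.03
position: [0.5236, 0.1203, 0.0699]
eef_rot: [0.092, 3.139, 0.007]
contact_force: [0.8, 0.4, -0.1]
finger_gap: 0.0201
```

Run:
```python
from h import *
st([.5233,.1202,.0685],87.1)
```

```text
t 4.03 pos [0.5236 0.1203 0.0699] jawyaw 86.65 z [ 0.001  0.004 -1.   ] F [ 0.8  0.4 -0.1] gap 0.0201 q [ 0.13  0.11  1.83  0.    1.2  -1.39]
d cm [-0.03 -0.01 -0.14]
dyaw rad 0.0079
```

Call:
drive_tool(
  series=[
    [2,0,0,-0.13,0,0,0],
    [2,0,0.5,0,0,0,0],
    [2,0.05,0.5,0,0,0,0],
    [2,0,0.4,0,0,0,0],
    [2,0,0.3,0,0,0,0],
  ],
)

```text
t: 4.65
position: [0.5244, 0.1382, 0.0688]
eef_rot: [0.092, 3.139, 0.006]
contact_force: [-0.4, -0.7, -1.2]
finger_gap: 0.0198
```

Run:
```python
from h import *
st([.5233,.1202,.0685],87.1)
```

```text
t 4.65 pos [0.5244 0.1382 0.0688] jawyaw 86.63 z [ 0.002  0.004 -1.   ] F [-0.4 -0.7 -1.2] gap 0.0198 q [ 0.16  0.13  1.82  0.    1.19 -1.35]
d cm [-0.11 -1.8  -0.03]
dyaw rad 0.0082
```

Moved 18 mm already; back off, lift and look.

Call:
drive_tool(
  series=[
    [2,0,-0.4,0,0,0,0],
    [2,0,-0.3,1.5,0,0,0],
    [2,0,0,4,0,0,0],
    [2,-3,-4,4,0,0,0],
    [2,-3,-4,2,0,0,0],
    [2,-4,-4,0,0,0,0],
  ],
)

```text
t: 5.4
position: [0.4248, 0.0104, 0.1903]
eef_rot: [0.086, 3.135, 0.004]
contact_force: [0.0, -1.0, 0.2]
finger_gap: 0.0201
```

Run:
```python
from h import *
st()
im=capture('top'); cv2.imwrite('pics/t2.png',cv2.resize(im[150:250,140:270],None,fx=6,fy=6))
im=capture('scene'); cv2.imwrite('pics/s2.png',cv2.resize(im[120:240,220:380],None,fx=5,fy=5))
```

```text
t 5.4 pos [0.4248 0.0104 0.1903] jawyaw 86.87 z [ 0.006  0.003 -1.   ] F [ 0.  -1.   0.2] gap 0.0201 q [-0.1  -0.34  2.02  0.    1.46 -1.62]
```

View pics/t2.png

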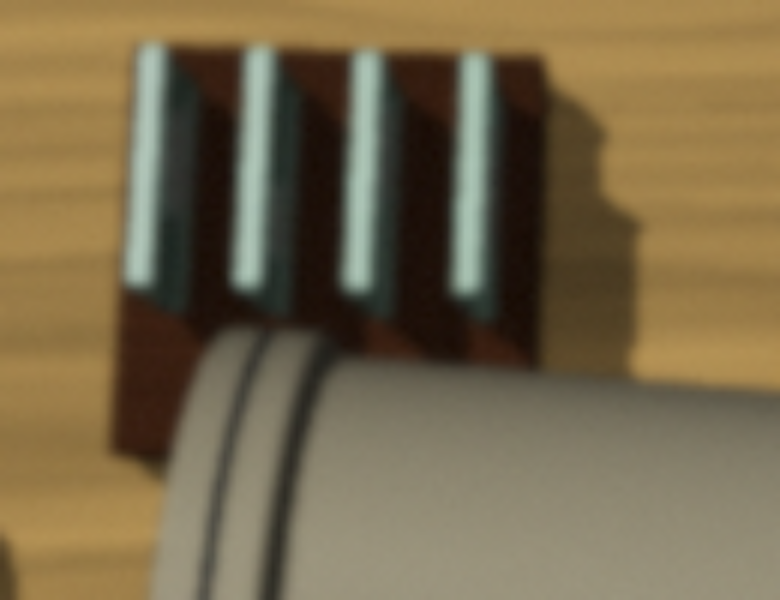

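View pics/s2.png

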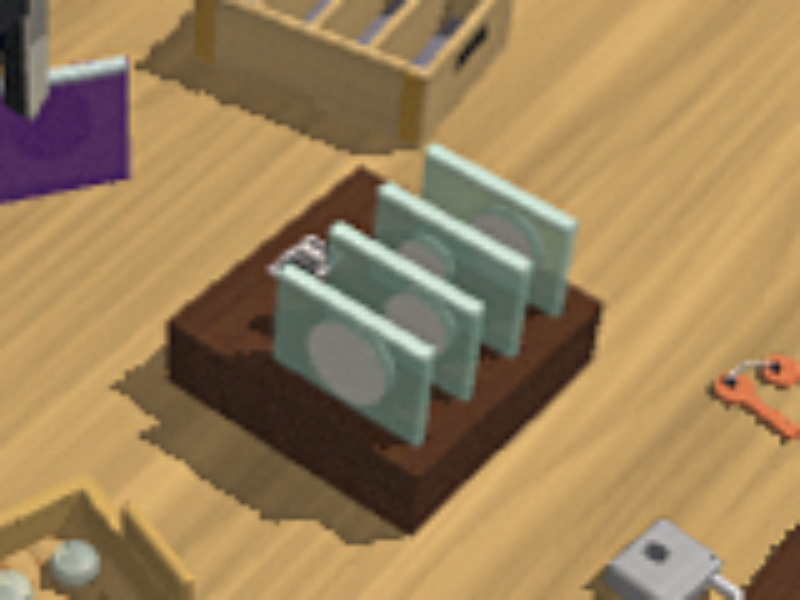

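Switch looks over; I'll confirm from top once the arm moves away. Next, the tray, so a closer look at it.

Call:
drive_tool(
  series=[
    [3,0,-6,3,0,0,-0.18],
    [3,0,-6,2,0,0,-0.18],
    [3,0,-6,0,0,0,0],
    [3,0,-6,0,0,0,0],
  ],
)

```text
t: 6.0
position: [0.4225, -0.2278, 0.2416]
eef_rot: [0.658, 3.06, 0.002]
contact_force: [0.7, 0.6, 0.4]
finger_gap: 0.0304
```

Run:
```python
from h import *
st()
im=capture('top'); cv2.imwrite('pics/t3.png',cv2.resize(im[150:250,140:270],None,fx=6,fy=6,interpolation=cv2.INTER_CUBIC));cv2.imwrite('pics/t3b.png',cv2.resize(im[150:240,260:340],None,fx=6.5,fy=6.5,interpolation=cv2.INTER_CUBIC))
im=capture('scene'); cv2.imwrite('pics/s3.png',cv2.resize(im[210:290,190:285],None,fx=7,fy=7,interpolation=cv2.INTER_CUBIC))
```

```text
t 6.0 pos [ 0.4225 -0.2278  0.2416] jawyaw 65.71 z [ 0.012 -0.001 -1.   ] F [0.7 0.6 0.4] gap 0.0304 q [-0.61 -0.21  1.82  0.01  1.52 -1.75]
```

View pics/t3.png

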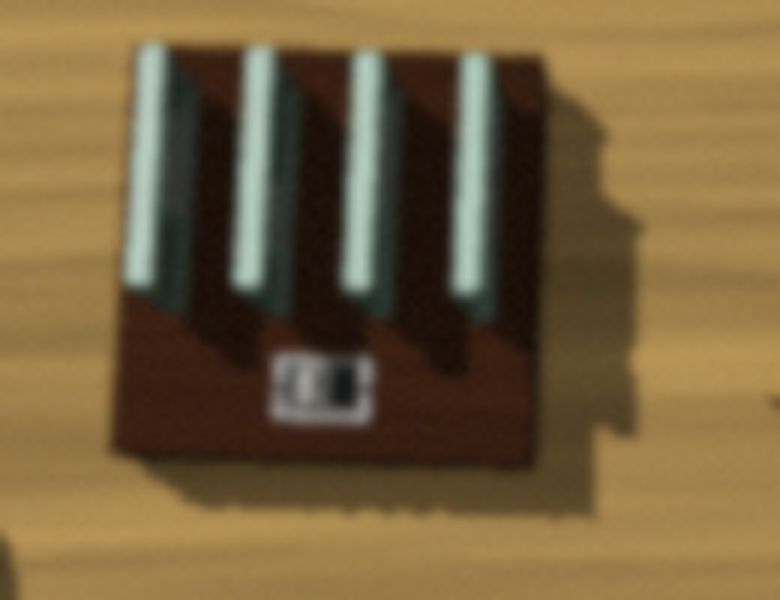

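View pics/t3b.png

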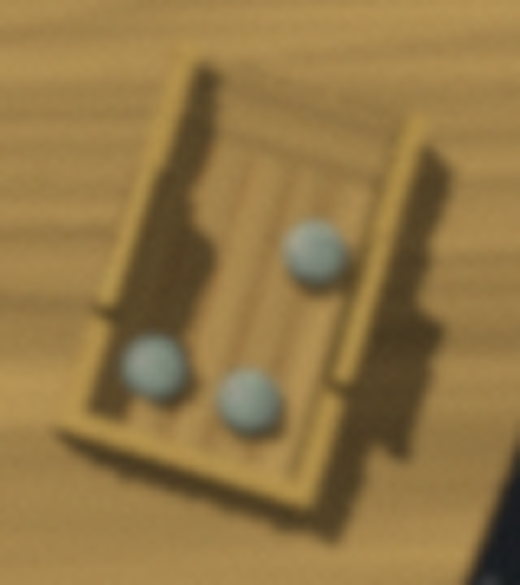

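View pics/s3.png

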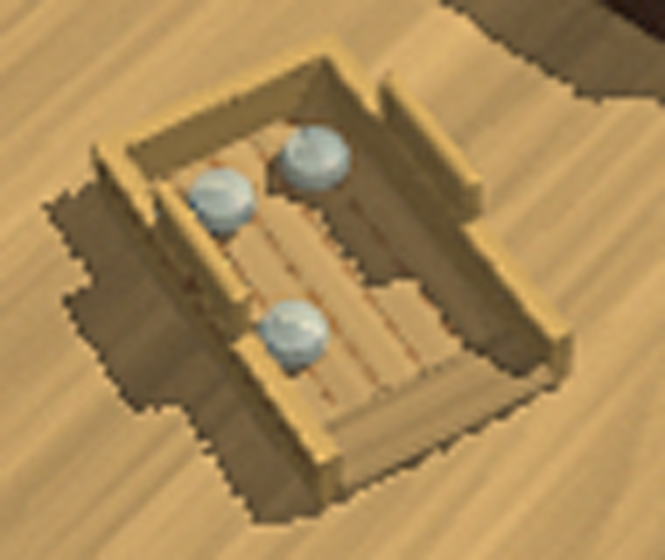

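Run:
```python
from h import *
np.set_printoptions(precision=4,suppress=True)
B=lambda u:crop(u,260,150,6.5); S=lambda u:crop(u,190,210,7)
cl=[('top',B((62,430)),(-.076,.048,0.030)),('top',B((305,508)),(-.076,-.048,.03)),('top',B((340,385)),(-.032,-.044,.054)),('top',B((105,310)),(-.032,.044,.054)),
('scene',S((95,152)),(-.076,-.048,.03)),('scene',S((325,40)),(-.076,.048,.03)),('scene',S((575,338)),(.076,.048,.03)),('scene',S((322,468)),(.076,-.048,.03)),
('scene',S((385,75)),(-.032,.044,.054)),('scene',S((475,190)),(.024,.044,.054)),('scene',S((155,185)),(-.032,-.044,.054)),('scene',S((245,297)),(.024,-.044,.054))]
p,r=fit(cl,[.575,-.12,-.3]);print(p);print(r)
c,s=np.cos(p[2]),np.sin(p[2])
for l in [(-.004,-.044),(-.004,.044),(.077,0)]: print(l,p[0]+c*l[0]-s*l[1],p[1]+s*l[0]+c*l[1])
print('jawyaw',90+np.degrees(p[2]))
# crock rim
im=cv2.imread('pics/top0.png')
for q in [(355,258),(434,255),(396,215),(392,295)]: print(atz('top',q,.075))
print([ (q['conf'],atz('scene',q['at'],0)) for q in pinpoint('scene','crock')])
```

```text
[ 0.5739 -0.1193 -0.3304]
[[-0.831  -0.2486]
 [ 0.9005  0.068 ]
 [ 0.5582 -0.5332]
 [ 0.1798 -0.396 ]
 [-0.9053 -0.6317]
 [ 0.6884 -0.8766]
 [-0.2788 -0.6454]
 [-0.35   -0.0399]
 [ 0.1406  0.0648]
 [ 0.2075 -0.5593]
 [ 0.3987  0.0248]
 [-0.1537  0.8351]]
(-0.004, -0.044) 0.5557990110797899 -0.1596349033504919
(-0.004, 0.044) 0.5843468196149519 -0.07639415234571223
(0.077, 0) 0.6466922429767703 -0.14429148797705807
jawyaw 71.07035299593477
[ 0.4143 -0.2361  0.075 ]
[ 0.4171 -0.4099  0.075 ]
[ 0.5073 -0.3337  0.075 ]
[ 0.3334 -0.3111  0.075 ]
[(0.8, array([ 0.4246, -0.3234,  0.    ]))]
```

Call:
drive_tool(
  series=[
    [3,4.5,2.3,-2,0,0.01,0.094],
    [3,4.5,2.3,-4,0,0,0],
    [3,4.3,2.2,-5,0,0,0],
    [3,0,0,0,0,0,0],
  ],
)

```text
t: 6.65
position: [0.5545, -0.1574, 0.1357]
eef_rot: [0.519, 3.095, -0.0]
contact_force: [-0.8, 0.2, 0.1]
finger_gap: 0.0298
```

Run:
```python
from h import *
st([.5558,-.1596,.05],71.07)
im=capture('scene'); cv2.imwrite('pics/s4.png',cv2.resize(im[150:300,170:320],None,fx=4,fy=4,interpolation=cv2.INTER_CUBIC))
```

```text
t 6.65 pos [ 0.5545 -0.1574  0.1357] jawyaw 70.96 z [ 0.003 -0.001 -1.   ] F [-0.8  0.2  0.1] gap 0.0298 q [-0.37  0.14  1.68  0.    1.33 -1.6 ]
d cm [ 0.13 -0.22 -8.57]
dyaw rad 0.0019
```

View pics/s4.png

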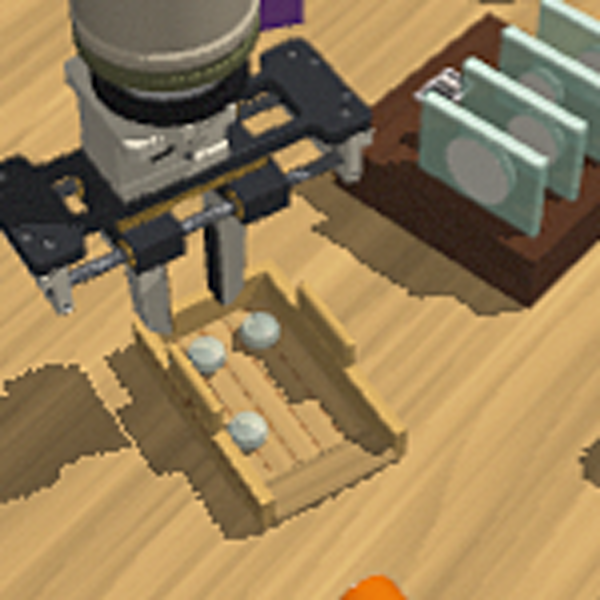

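Call:
drive_tool(
  series=[
    [3,0.13,-0.22,-3,0,0,0],
    [3,0,0,-3,0,0,0],
    [3,0,0,-2,0,0,0],
    [3,0,0,-0.3,0,0,0],
  ],
)

```text
t: 7.2
position: [0.5603, -0.1621, 0.0649]
eef_rot: [0.515, 3.077, -0.007]
contact_force: [0.1, 0.5, 0.3]
finger_gap: 0.0301
```

Run:
```python
from h import *
st([.5558,-.1596,.05],71.07)
```

```text
t 7.2 pos [ 0.5603 -0.1621  0.0649] jawyaw 71.0 z [ 0.02  -0.008 -1.   ] F [0.1 0.5 0.3] gap 0.0301 q [-0.37  0.22  1.72 -0.    1.18 -1.61]
d cm [-0.45  0.25 -1.49]
dyaw rad 0.0012
```

Call:
drive_tool(
  series=[
    [3,-0.4,0.2,-0.8,0.008,0.02,0],
    [3,0,0,-0.6,0,0,0],
    [3,0,0,0,0,0,0],
  ],
)

```text
t: 7.58
position: [0.5578, -0.161, 0.0535]
eef_rot: [0.519, 3.095, -0.001]
contact_force: [0.5, 0.3, 0.0]
finger_gap: 0.0299
```

Run:
```python
from h import *
st([.5558,-.1596,.05],71.07)
```

```text
t 7.58 pos [ 0.5578 -0.161   0.0535] jawyaw 70.98 z [ 0.003 -0.001 -1.   ] F [0.5 0.3 0. ] gap 0.0299 q [-0.37  0.24  1.72  0.    1.18 -1.61]
d cm [-0.2   0.14 -0.35]
dyaw rad 0.0016
```

Close on the ear with a firm grip.

Call:
drive_tool(
  series=[
    [3,-0.2,0.15,-0.3,0,0,0],
    [0.3,0,0,0,0,0,0],
    [0.3,0,0,0,0,0,0],
    [0.3,0,0,0,0,0,0],
    [0.3,0,0,0,0,0,0],
  ],
  newtons=40,
)

```text
t: 8.2
position: [0.5562, -0.1595, 0.0511]
eef_rot: [0.518, 3.094, -0.001]
contact_force: [0.3, -0.6, -0.6]
finger_gap: 0.0077
```

Run:
```python
from h import *
st([.5558,-.1596,.05],71.07)
```

```text
t 8.2 pos [ 0.5562 -0.1595  0.0511] jawyaw 70.99 z [ 0.004 -0.002 -1.   ] F [ 0.3 -0.6 -0.6] gap 0.0077 q [-0.37  0.24  1.73  0.    1.17 -1.61]
d cm [-0.04 -0.01 -0.11]
dyaw rad 0.0015
```

Call:
drive_tool(
  series=[
    [0.3,0,0,1,0,0,0],
    [0.3,0,0,2,0,0,0],
    [0.3,0,0,3,-0.03,-0.09,0],
    [0.3,0,0,3,0,0,0],
    [0.3,-1,-0.8,3,0,0,-0.06],
    [0.3,-2,-1.6,2,0,0,-0.07],
    [0.3,-2.5,-2,1,0,0,-0.07],
    [0.3,-2.5,-2,0,0,0,-0.07],
    [0.3,-2.5,-2,0,0,0,-0.07],
    [0.3,-2.5,-2,0,0,0,0],
    [0.3,-2,-1.6,0,0,0,0],
    [0.3,-1,-0.8,0,0,0,0],
  ],
)

```text
t: 9.7
position: [0.3918, -0.2907, 0.2228]
eef_rot: [1.012, 2.857, -0.057]
contact_force: [0.1, 0.7, -2.4]
finger_gap: 0.0077
```

Run:
```python
from h import *
st([.349,-.328,.195],52)
im=capture('top'); cv2.imwrite('pics/t5.png',im)
im=capture('scene'); cv2.imwrite('pics/s5.png',im)
```

```text
t 9.7 pos [ 0.3918 -0.2907  0.2228] jawyaw 51.0 z [ 0.091 -0.072 -0.993] F [ 0.1  0.7 -2.4] gap 0.0077 q [-0.75 -0.29  1.92  0.01  1.39 -1.64]
d cm [-4.28 -3.73 -2.78]
dyaw rad 0.0175
```

View pics/s5.png

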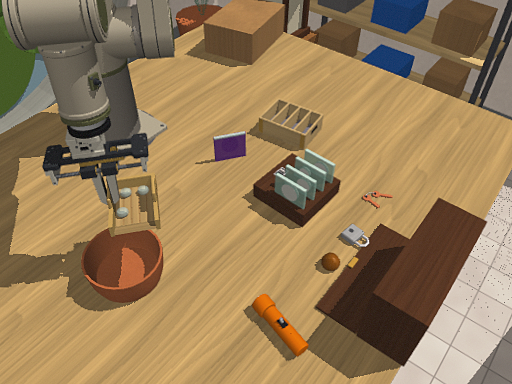

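View pics/t5.png

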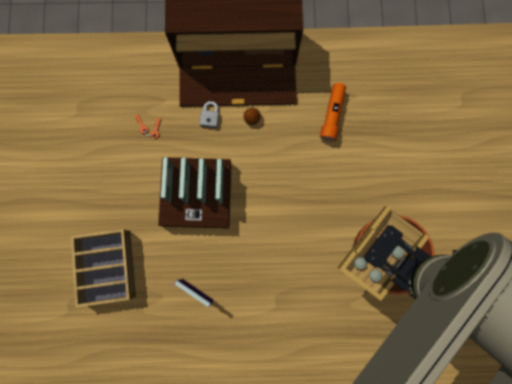

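Call:
drive_tool(
  series=[
    [0.3,-1.5,-1.3,-0.5,0,0,0],
    [0.3,-1.5,-1.3,-0.5,0.06,0.077,0],
    [0.3,-1.2,-1.1,-0.5,0.06,0.077,0],
    [0.3,0,0,0,0.09,0.11,0],
    [0.3,0,0,0,0.09,0.11,0],
  ],
)

```text
t: 10.42
position: [0.3526, -0.3264, 0.2112]
eef_rot: [-0.928, -2.63, -0.174]
contact_force: [-0.3, -0.2, -2.9]
finger_gap: 0.0081
```

```bash
cat >> h.py <<'E'
def lip():
    o=get_obs(); R=Rn.from_rotvec(o['eef_rot']).as_matrix()
    y=R[:,1]; z=-R[:,2]; x=np.cross(y,z)
    p=o['position']+.081*x+.044*y-.0366*z
    print('lip',np.round(p,3),'d crock',round(np.hypot(p[0]-.417,p[1]+.325),3),'tilt deg',round(np.degrees(np.arccos(z[2])),1),'axis y',np.round(y,3))
E
python3 - <<'E'
from h import *
st([.349,-.328,.195],52); lip()
E
```

```text
t 10.43 pos [ 0.3526 -0.3264  0.2112] jawyaw 51.11 z [-0.28   0.226 -0.933] F [-0.3 -0.2 -2.9] gap 0.0081 q [-0.82  0.18  1.53 -0.05  1.8  -1.71]
d cm [-0.36 -0.16 -1.62]
dyaw rad 0.0156
lip [ 0.429 -0.331  0.148] d crock 0.013 tilt deg 21.1 axis y [0.628 0.778 0.   ]
```

Call:
drive_tool(
  series=[
    [0.3,0,0,-0.8,0.07,0.088,0],
    [0.3,0,0,-0.8,0.07,0.088,0],
    [0.3,0,0,-0.4,0.07,0.088,0],
    [0.3,0,0,0,0.07,0.088,0],
    [0.3,0,0,0,0.07,0.088,0],
    [0.3,0,0,0,0,0,0],
  ],
)

```text
t: 11.18
position: [0.3602, -0.3247, 0.1875]
eef_rot: [-0.733, -2.094, -0.369]
contact_force: [-0.7, -1.3, -3.0]
finger_gap: 0.0075
```

Run:
```python
from h import *
st([.349,-.328,.195],52); lip()
im=capture('scene'); cv2.imwrite('pics/s6.png',cv2.resize(im[100:320,20:260],None,fx=3,fy=2.7))
```

```text
t 11.18 pos [ 0.3602 -0.3247  0.1875] jawyaw 51.56 z [-0.638  0.502 -0.584] F [-0.7 -1.3 -3. ] gap 0.0075 q [-0.78  0.74  1.07 -0.11  2.27 -1.7 ]
d cm [-1.12 -0.33  0.75]
dyaw rad 0.0077
lip [ 0.401 -0.302  0.1  ] d crock 0.028 tilt deg 54.3 axis y [ 0.622  0.783 -0.005]
```

View pics/s6.png

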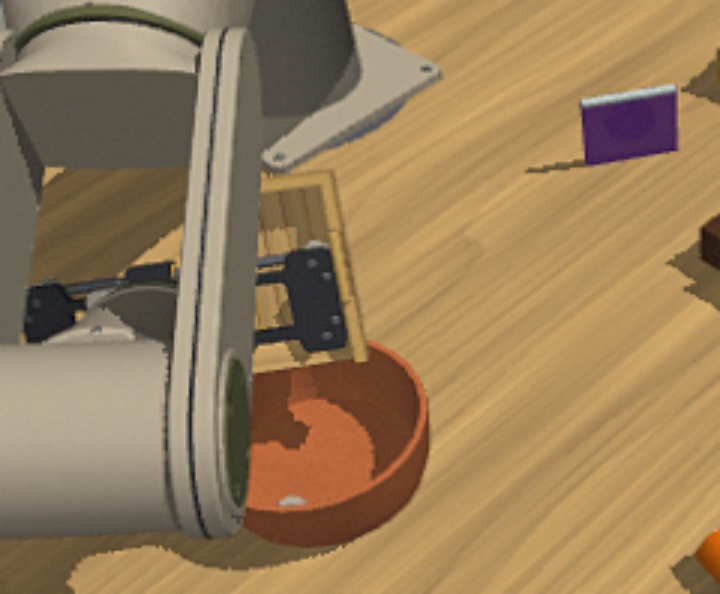

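Hold on at a little more tilt.

Call:
drive_tool(
  series=[
    [0.3,-0.3,0,0.3,0.05,0.06,0],
    [0.3,0,0,0,0,0,0],
    [0.3,0,0,0,0,0,0],
    [0.3,0,0,0,0,0,0],
  ],
)

```text
t: 11.72
position: [0.3601, -0.326, 0.1965]
eef_rot: [-0.714, -2.044, -0.384]
contact_force: [-0.5, 0.3, -1.9]
finger_gap: 0.0078
```

Run:
```python
from h import *
st(); lip()
im=capture('scene'); cv2.imwrite('pics/s7.png',cv2.resize(im[100:320,20:260],None,fx=3,fy=2.7))
im=capture('top'); cv2.imwrite('pics/t7.png',cv2.resize(im[180:320,320:512],None,fx=4,fy=4))
```

```text
t 11.72 pos [ 0.3601 -0.326   0.1965] jawyaw 51.67 z [-0.662  0.52  -0.539] F [-0.5  0.3 -1.9] gap 0.0078 q [-0.77  0.78  1.03 -0.13  2.32 -1.71]
lip [ 0.397 -0.3    0.108] d crock 0.032 tilt deg 57.4 axis y [ 0.62   0.784 -0.005]
```

View pics/s7.png

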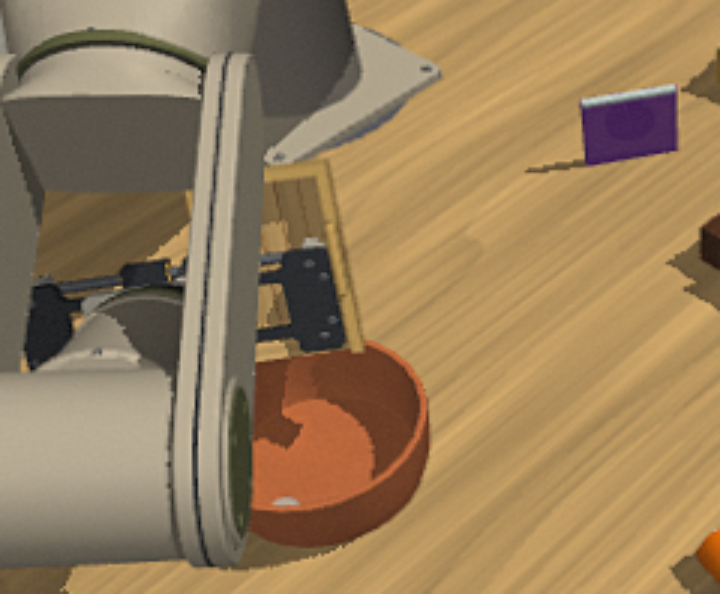

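View pics/t7.png

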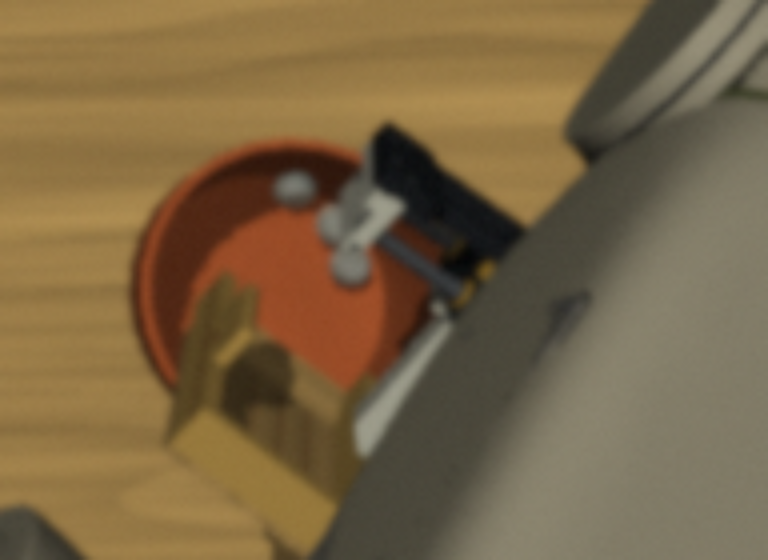

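All three pebbles (about (295,188), (335,222), (350,262) in the crop) lie in the crock. Tilting back.

Call:
drive_tool(
  series=[
    [0.3,0,0,1,-0.104,-0.131,0],
    [0.3,0,0,1,-0.104,-0.131,0],
    [0.3,0,0,1,-0.104,-0.131,0],
    [0.3,0,0,0,-0.104,-0.131,0],
    [0.3,2,1.6,0,-0.104,-0.131,0.05],
    [0.3,3,2.5,0,-0.104,-0.131,0.05],
    [0.3,3,2.5,0,0,0,0.05],
    [0.3,3,2.5,0,0,0,0.05],
    [0.3,3,2.5,0,0,0,0.05],
    [0.3,3,2.5,0,0,0,0.05],
    [0.3,0,0,0,0,0,0],
  ],
)

```text
t: 13.2
position: [0.5303, -0.1784, 0.226]
eef_rot: [0.572, 3.06, -0.042]
contact_force: [-1.0, -0.2, -1.7]
finger_gap: 0.0074
```

Run:
```python
from h import *
st([.556,-.1595,.0511],70.99); lip()
im=capture('top'); cv2.imwrite('pics/t8.png',cv2.resize(im[100:320,200:480],None,fx=2.8,fy=2.7))
im=capture('scene'); cv2.imwrite('pics/s8.png',im)
```

```text
t 13.2 pos [ 0.5303 -0.1784  0.226 ] jawyaw 68.82 z [ 0.023 -0.031 -0.999] F [-1.  -0.2 -1.7] gap 0.0074 q [-0.4  -0.    1.65 -0.02  1.46 -1.6 ]
d cm [  2.57   1.89 -17.49]
dyaw rad 0.0379
lip [ 0.623 -0.168  0.191] d crock 0.259 tilt deg 2.2 axis y [ 0.361  0.932 -0.021]
```

View pics/t8.png

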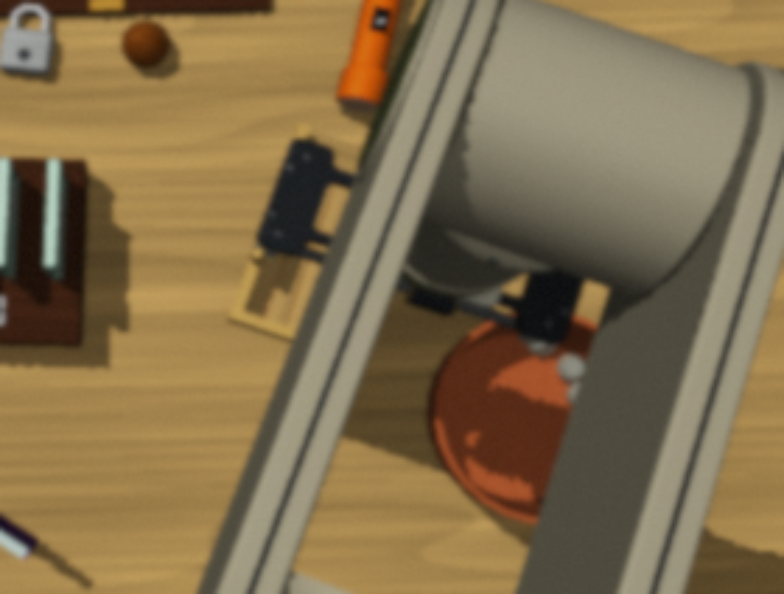

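Call:
drive_tool(
  series=[
    [0.3,1.3,0.9,-3,0.031,0.023,0.038],
    [0.3,1.2,0.9,-3,0,0,0],
    [0.3,0,0,-3,0,0,0],
    [0.3,0,0,-3,0,0,0],
    [0.3,0,0,-2,0,0,0],
    [0.3,0,0,0,0,0,0],
  ],
)

```text
t: 14.05
position: [0.5495, -0.168, 0.0839]
eef_rot: [-0.538, -3.095, 0.004]
contact_force: [0.1, -0.3, -1.9]
finger_gap: 0.0081
```

Run:
```python
from h import *
st([.556,-.1595,.0511],70.99); lip()
im=capture('scene'); cv2.imwrite('pics/s9.png',cv2.resize(im[180:300,170:320],None,fx=5,fy=5))
```

```text
t 14.05 pos [ 0.5495 -0.168   0.0839] jawyaw 70.29 z [-0.001 -0.003 -1.   ] F [ 0.1 -0.3 -1.9] gap 0.0081 q [-0.38  0.19  1.72 -0.    1.23 -1.61]
d cm [ 0.65  0.85 -3.28]
dyaw rad 0.0122
lip [ 0.641 -0.154  0.047] d crock 0.281 tilt deg 0.2 axis y [ 0.337  0.941 -0.003]
```

View pics/s9.png

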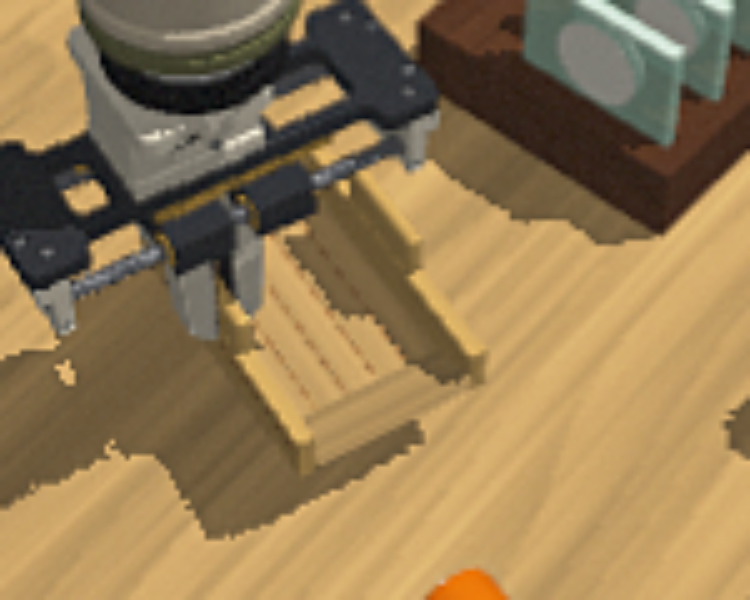

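Call:
drive_tool(
  series=[
    [0.3,0,0,-1.3,0,0,0],
    [0.3,0,0,-1.1,0,0,0],
    [0.3,0,0,-0.4,0,0,0],
    [0.3,0,0,-0.2,0,0,0],
  ],
)

```text
t: 14.6
position: [0.5519, -0.1699, 0.0566]
eef_rot: [0.538, 3.088, -0.007]
contact_force: [0.3, -0.5, -2.6]
finger_gap: 0.0078
```

Run:
```python
from h import *
st([.556,-.1595,.0511],70.99)
```

```text
t 14.6 pos [ 0.5519 -0.1699  0.0566] jawyaw 70.22 z [ 0.006 -0.005 -1.   ] F [ 0.3 -0.5 -2.6] gap 0.0078 q [-0.39  0.23  1.73 -0.    1.18 -1.61]
d cm [ 0.41  1.04 -0.55]
dyaw rad 0.0134
```

Call:
drive_tool(
  series=[
    [0.3,0,0,-0.3,0.005,0.006,0],
    [0.3,0,0,-0.15,0,0,0],
    [0.3,0,0,0,0,0,0],
  ],
)

```text
t: 14.98
position: [0.5523, -0.1698, 0.0522]
eef_rot: [-0.539, -3.095, 0.0]
contact_force: [-0.3, 0.1, -2.0]
finger_gap: 0.0079
```

Run:
```python
from h import *
st([.556,-.1595,.0511],70.99)
```

```text
t 14.97 pos [ 0.5523 -0.1698  0.0522] jawyaw 70.24 z [-0. -0. -1.] F [-0.3  0.1 -2. ] gap 0.0079 q [-0.39  0.24  1.72 -0.    1.18 -1.61]
d cm [ 0.37  1.03 -0.11]
dyaw rad 0.0131
```

Lower the last millimetre, release, rise.

Call:
drive_tool(
  series=[
    [0.3,0,0,-0.12,0,0,0],
    [0.3,0,0,0,0,0,0],
    [2.6,0,0,0,0,0,0],
    [2.6,0,0,0,0,0,0],
    [2.6,0,0,2,0,0,0],
    [2.6,0,0,4,0,0,0],
    [2.6,0,0,4,0,0,0],
    [2.4,-0.5,4,3,0,0,0.09],
    [2.4,0,5,2,0,0,0.09],
    [2.4,0,5,1,0,0,0.09],
  ],
  newtons=20,
)

```text
t: 16.23
position: [0.5478, -0.0297, 0.2251]
eef_rot: [0.115, 3.132, -0.003]
contact_force: [-0.2, 0.6, 0.7]
finger_gap: 0.024
```

Run:
```python
from h import *
st([.5948,.0623,.14],87.1)
im=capture('top'); cv2.imwrite('pics/t10.png',im)
im=capture('scene'); cv2.imwrite('pics/s10.png',im)
```

```text
t 16.23 pos [ 0.5478 -0.0297  0.2251] jawyaw 85.79 z [ 0.008 -0.002 -1.   ] F [-0.2  0.6  0.7] gap 0.024 q [-0.15 -0.01  1.66 -0.    1.48 -1.64]
d cm [ 4.7   9.2  -8.51]
dyaw rad 0.0229
```

View pics/t10.png

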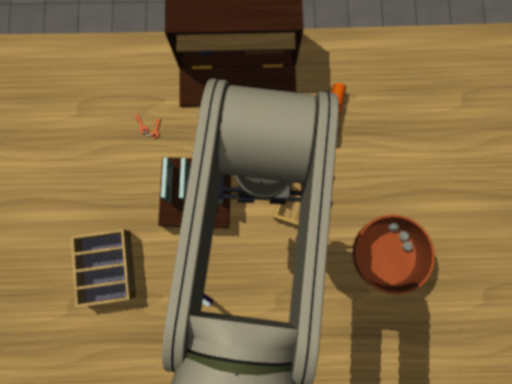

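View pics/s10.png

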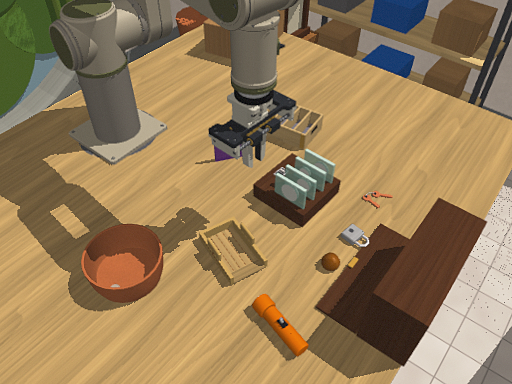

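Tray is empty and flat, three pebbles at about (394..407, 227..246) in the crock. Now the panes, rightmost first.

Call:
drive_tool(
  series=[
    [2.4,2,3.5,-1,0,0,0.022],
    [2.4,2,3.5,-2,0,0.008,0],
    [2.4,1,2.4,-3,0,0,0],
    [2.4,0,0,-1,0,0,0],
    [2.4,0,0,0,0,0,0],
  ],
)

```text
t: 16.95
position: [0.6015, 0.0679, 0.1615]
eef_rot: [0.076, 3.131, -0.004]
contact_force: [-0.5, 0.3, 0.2]
finger_gap: 0.024
```

Run:
```python
from h import *
st([.5948,.0623,.096],87.1)
im=capture('scene'); cv2.imwrite('pics/s11.png',cv2.resize(im[100:240,220:380],None,fx=5,fy=4.2,interpolation=cv2.INTER_CUBIC))
np.set_printoptions(precision=4,suppress=True)
c,s=np.cos(.1107),np.sin(.1107)
pts=[[.4076+c*x-s*y,.3322+s*x+c*y,.055] for x in (-.0785,.0785) for y in (-.059,.059)]
im=im.copy()
for q in proj('scene',pts): cv2.circle(im,tuple(int(v) for v in np.round(q)),2,(0,0,255),-1)
cv2.imwrite('pics/s11b.png',cv2.resize(im[80:180,230:350],None,fx=6,fy=6,interpolation=cv2.INTER_NEAREST))
```

```text
t 16.95 pos [0.6015 0.0679 0.1615] jawyaw 87.21 z [ 0.01  -0.003 -1.   ] F [-0.5  0.3  0.2] gap 0.024 q [ 0.03  0.18  1.57 -0.    1.37 -1.49]
d cm [-0.67 -0.56 -6.55]
dyaw rad -0.0019
```

View pics/s11.png

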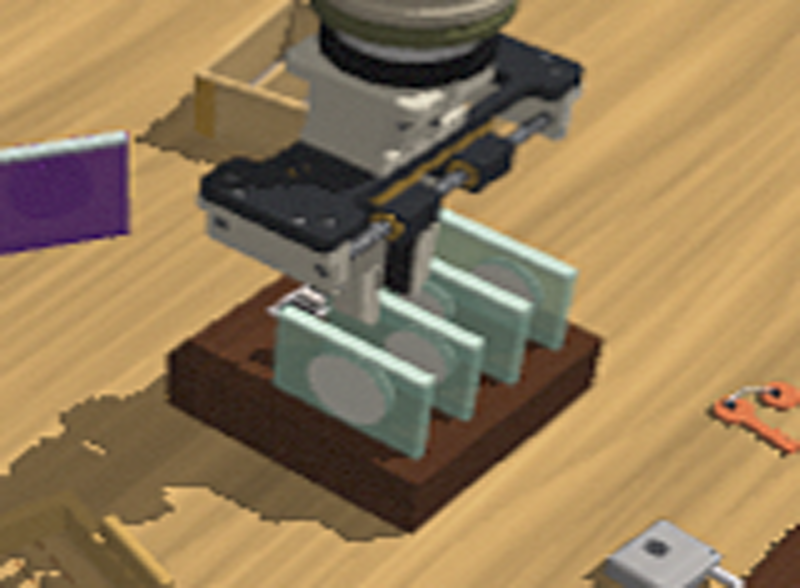

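View pics/s11b.png

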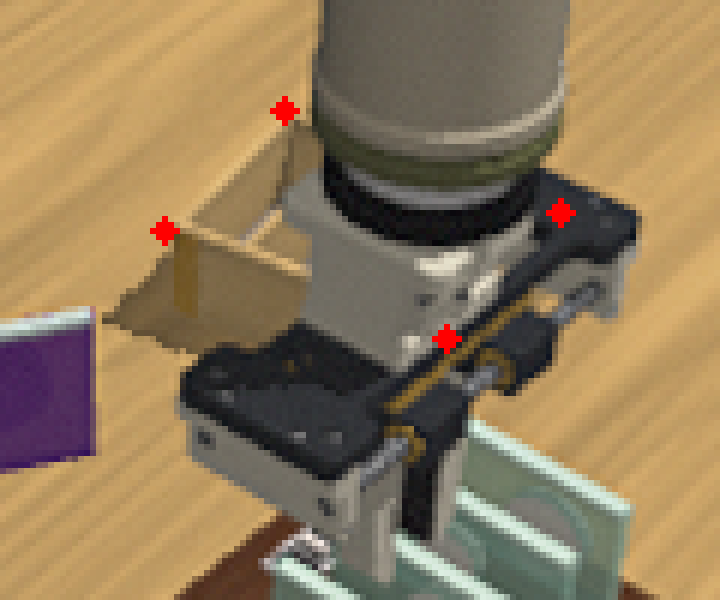

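Run:
```python
import cv2
b=cv2.imread('pics/scene0.png')
cv2.imwrite('pics/scene0c.png',cv2.resize(b[95:155,252:332],None,fx=9,fy=9,interpolation=cv2.INTER_CUBIC))
b=cv2.imread('pics/t10.png')
cv2.imwrite('pics/t10c.png',cv2.resize(b[220:315,65:140],None,fx=6.3,fy=6.3,interpolation=cv2.INTER_CUBIC))
```

```text
(no output)
```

View pics/scene0c.png

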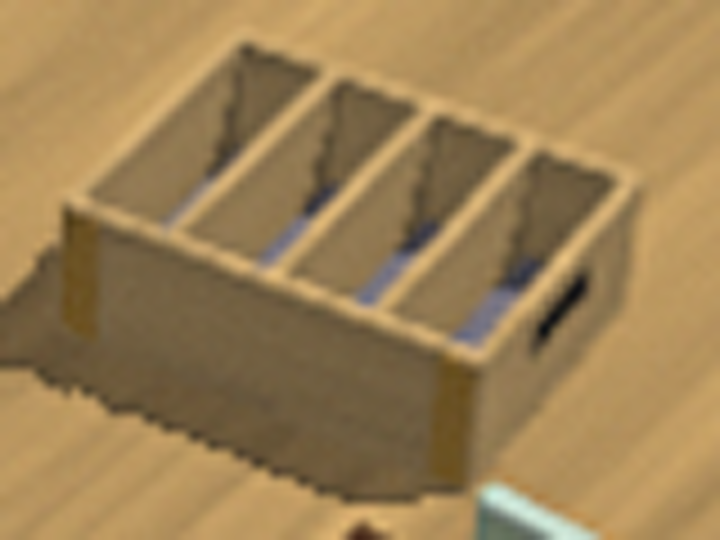

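View pics/t10c.png

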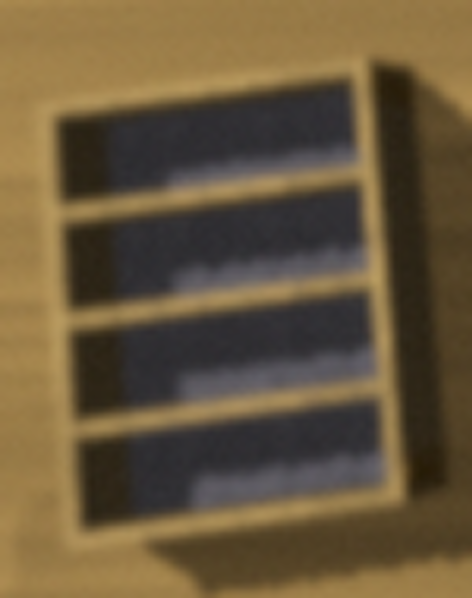

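Run:
```python
from h import *
np.set_printoptions(precision=4,suppress=True)
T=lambda u:crop(u,65,220,6.3); S=lambda u:crop(u,252,95,9)
X,Y=.0785,.059
t=[('top',T((43,107)),(X,Y,.055)),('top',T((372,58)),(X,-Y,.055)),('top',T((405,497)),(-X,-Y,.055)),('top',T((68,547)),(-X,Y,.055))]
# divider ends inner: left ends at x=19+19=.038,0,-.038 ; centre of divider
for x,l,r in [(.038,(60,213),(362,178)),(0,(68,320),(370,285)),(-.038,(75,428),(382,388))]:
    t+=[('top',T(l),(x,.0565,.055)),('top',T(r),(x,-.0565,.055))]
s=[('scene',S((240,36)),(-X,Y,.055)),('scene',S((640,180)),(X,Y,.055)),('scene',S((485,362)),(X,-Y,.055)),('scene',S((65,200)),(-X,-Y,.055))]
for n,c in (('t',t),('s',s),('both',t+s)):
    p,r=fit(c,[.41,.33,.1]);print(n,p);print(r.T)
```

```text
t [0.4077 0.3331 0.1056]
[[-0.297  -0.3022 -0.0769 -0.2583 -0.8411  1.573  -1.1336  1.6138 -1.2673
   1.028 ]
 [-0.7177  0.2487  0.9619  0.3732  0.2234 -0.8704  0.2814 -0.9348  0.4178
  -0.1309]]
s [0.4082 0.3359 0.1124]
[[-0.1501  0.6677 -0.1138 -0.3933]
 [-0.6462 -0.2719  0.4015  0.3218]]
both [0.408  0.3335 0.1069]
[[-0.4817 -0.4917 -0.1807 -0.356  -1.0039  1.4053 -1.2755  1.4668 -1.388
   0.9018 -0.5156  0.1985 -0.8363 -0.9812]
 [-0.7728  0.1279  0.822   0.3027  0.1631 -0.9945  0.2174 -1.0634  0.35
  -0.2641 -0.3672  0.1766  0.8237  0.5603]]
```

Call:
drive_tool(
  series=[
    [2.4,-0.7,-0.55,-1.2,0.003,0.01,0],
    [2.4,0,0,-1.2,0,0,0],
    [2.4,0,0,0,0,0,0],
  ],
)

```text
t: 17.38
position: [0.5948, 0.0595, 0.139]
eef_rot: [0.082, 3.137, 0.001]
contact_force: [0.7, 0.1, 0.6]
finger_gap: 0.0241
```

Run:
```python
from h import *
st([.5948,.0623,.096],87.1)
```

```text
t 17.38 pos [0.5948 0.0595 0.139 ] jawyaw 87.02 z [ 0.003  0.    -1.   ] F [0.7 0.1 0.6] gap 0.0241 q [ 0.01  0.19  1.61  0.    1.34 -1.51]
d cm [-0.    0.28 -4.3 ]
dyaw rad 0.0014
```

Call:
drive_tool(
  series=[
    [2.4,0,0.28,-0.8,0,0,0],
    [2.4,0,0,-1.2,0,0.005,0],
    [2.4,0,0,-1.2,0,0.005,0],
    [2.4,0,0,-0.6,0,0,0],
    [2.4,0,0,0,0,0,0],
  ],
)

```text
t: 18.0
position: [0.5946, 0.0626, 0.0979]
eef_rot: [-0.081, -3.132, -0.0]
contact_force: [0.9, 0.5, 0.5]
finger_gap: 0.024
```

Run:
```python
from h import *
st([.5948,.0623,.096],87.1)
im=capture('scene'); cv2.imwrite('pics/s12.png',cv2.resize(im[100:240,220:380],None,fx=5,fy=4.2,interpolation=cv2.INTER_CUBIC))
```

```text
t 18.0 pos [0.5946 0.0626 0.0979] jawyaw 87.03 z [-0.008  0.001 -1.   ] F [0.9 0.5 0.5] gap 0.024 q [ 0.02  0.24  1.63  0.    1.28 -1.5 ]
d cm [ 0.02 -0.03 -0.19]
dyaw rad 0.0013
```

View pics/s12.png

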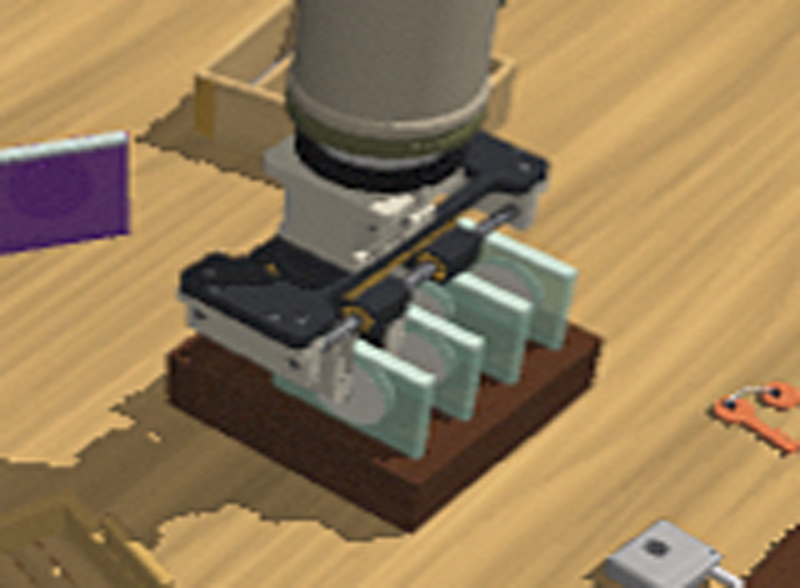

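Call:
drive_tool(
  series=[
    [2.4,0,0,-0.1,0,-0.008,0],
    [0.3,0,0,0,0,0,0],
    [0.3,0,0,0,0,0,0],
    [0.3,0,0,0,0,0,0],
    [0.3,0,0,0,0,0,0],
  ],
  newtons=20,
)

```text
t: 18.68
position: [0.5954, 0.0625, 0.0984]
eef_rot: [0.081, 3.138, 0.001]
contact_force: [0.7, -0.3, -1.9]
finger_gap: 0.0078
```

Run:
```python
from h import *
st([.5948,.0623,.096],87.1)
```

```text
t 18.68 pos [0.5954 0.0625 0.0984] jawyaw 87.03 z [ 0.003  0.001 -1.   ] F [ 0.7 -0.3 -1.9] gap 0.0078 q [ 0.02  0.23  1.64  0.    1.27 -1.5 ]
d cm [-0.06 -0.02 -0.24]
dyaw rad 0.0013
```

Call:
drive_tool(
  series=[
    [0.3,0,0,1,0,0,0],
    [0.3,0,0,1.5,0,0,0],
    [0.3,0,0,2.5,0,0,0],
    [0.3,0,0,3,0,0,0],
    [0.3,0,0,3,0,0,0],
    [0.3,0,0,1.5,0,0,0],
  ],
)

```text
t: 19.42
position: [0.5946, 0.0625, 0.2309]
eef_rot: [0.081, 3.138, 0.001]
contact_force: [0.8, -0.9, -2.1]
finger_gap: 0.0079
```

Run:
```python
from h import *
st([.3513,.3279,.2],6.2)
im=capture('scene'); cv2.imwrite('pics/s13.png',cv2.resize(im[50:240,220:380],None,fx=4,fy=3,interpolation=cv2.INTER_CUBIC))
```

```text
t 19.43 pos [0.5946 0.0625 0.2309] jawyaw 87.02 z [ 0.003  0.001 -1.   ] F [ 0.8 -0.9 -2.1] gap 0.0079 q [ 0.02  0.13  1.51  0.    1.5  -1.5 ]
d cm [-24.33  26.54  -3.09]
dyaw rad -1.4107
```

View pics/s13.png

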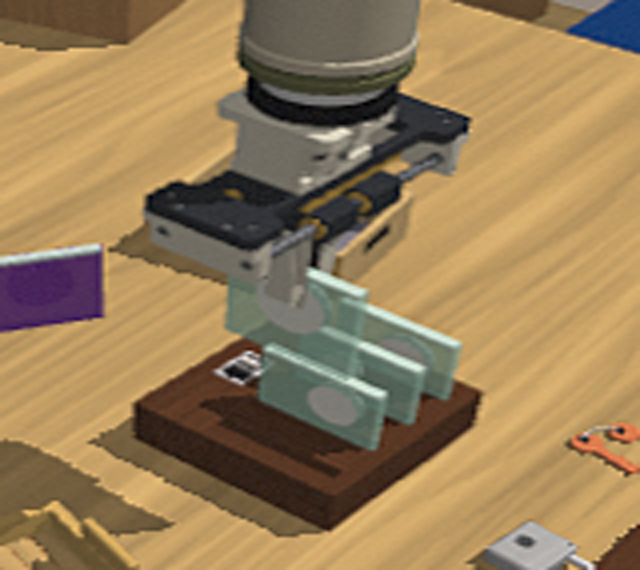

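Call:
drive_tool(
  series=[
    [0.3,-2.4,2.6,0,0,0,-0.1],
    [0.3,-2.4,2.6,0,0,0,-0.16],
    [0.3,-2.4,2.6,0,0,0,-0.16],
    [0.3,-2.4,2.6,0,0,0,-0.16],
    [0.3,-2.4,2.6,0,0,0,-0.16],
    [0.3,-2.4,2.6,0,0,0,-0.16],
    [0.3,-2.4,2.6,0,0,0,-0.16],
    [0.3,-2.4,2.6,0,0,0,-0.16],
    [0.3,-2.4,2.6,0,0,0,-0.16],
    [0.3,-1.2,1.5,0,0,0,-0.08],
    [0.3,0,0,0,0,0,0],
  ],
)

```text
t: 20.85
position: [0.3563, 0.3164, 0.2259]
eef_rot: [-2.21, -2.231, 0.013]
contact_force: [0.4, -0.9, -1.0]
finger_gap: 0.008
```

Run:
```python
from h import *
st([.3513,.3279,.15],6.2)
im=capture('top'); cv2.imwrite('pics/t14.png',cv2.resize(im[180:340,50:250],None,fx=4,fy=3.7,interpolation=cv2.INTER_CUBIC))
im=capture('scene'); cv2.imwrite('pics/s14.png',cv2.resize(im[50:240,200:380],None,fx=4,fy=3,interpolation=cv2.INTER_CUBIC))
```

```text
t 20.85 pos [0.3563 0.3164 0.2259] jawyaw 0.53 z [-0.007 -0.005 -1.   ] F [ 0.4 -0.9 -1. ] gap 0.008 q [ 0.62 -0.19  1.83  0.    1.51  0.61]
d cm [-0.5   1.15 -7.59]
dyaw rad 0.0989
```

View pics/t14.png

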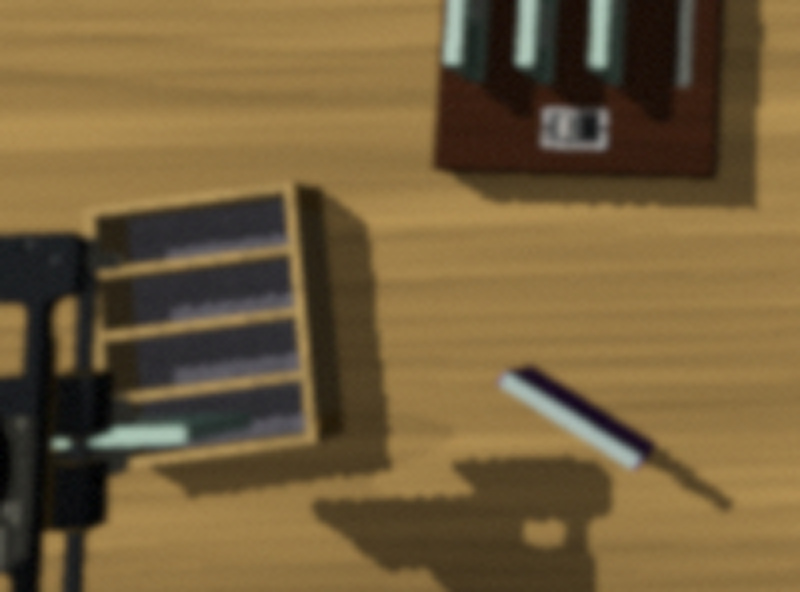

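View pics/s14.png

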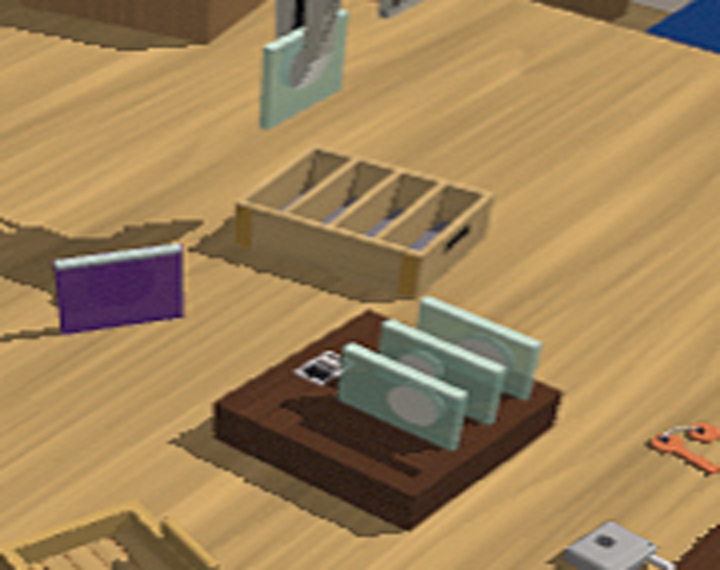

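Caddy in place. Correct pose and lower.

Call:
drive_tool(
  series=[
    [0.3,-0.5,1.15,0,0.005,-0.007,0.099],
    [0.3,0,0,-2.5,0,0,0],
    [0.3,0,0,-2.5,0,0,0],
    [0.3,0,0,-1,0,0,0],
    [0.3,0,0,0,0,0,0],
  ],
)

```text
t: 21.58
position: [0.3554, 0.3239, 0.1646]
eef_rot: [2.091, 2.341, 0.001]
contact_force: [0.5, -0.7, -1.7]
finger_gap: 0.0078
```

Run:
```python
from h import *
st([.3513,.3279,.087],6.2)
im=capture('scene'); cv2.imwrite('pics/s15.png',cv2.resize(im[50:180,220:350],None,fx=5,fy=4.5,interpolation=cv2.INTER_CUBIC))
```

```text
t 21.57 pos [0.3554 0.3239 0.1646] jawyaw 6.46 z [ 0.002 -0.001 -1.   ] F [ 0.5 -0.7 -1.7] gap 0.0078 q [ 0.63 -0.15  1.91 -0.    1.38  0.52]
d cm [-0.41  0.4  -7.76]
dyaw rad -0.0045
```

View pics/s15.png

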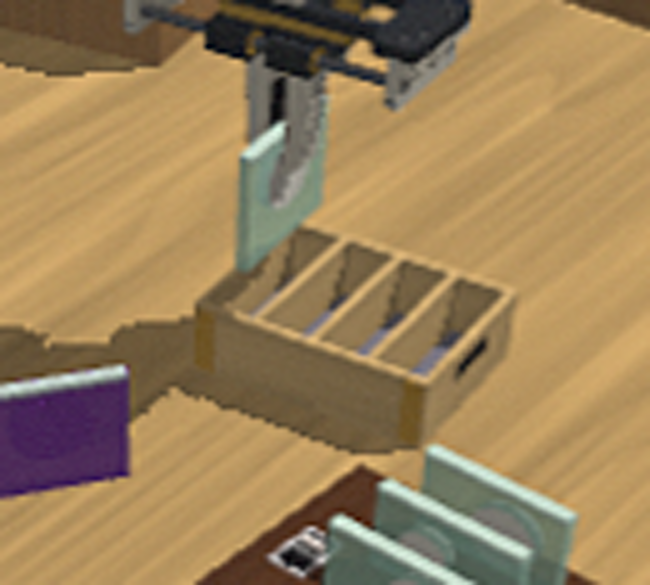

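Call:
drive_tool(
  series=[
    [0.3,-0.4,0.4,-0.5,0,0,0],
    [0.3,0,0,-0.5,0,0,0],
    [0.3,0,0,0,0,0,0],
  ],
)

```text
t: 22.0
position: [0.3526, 0.3291, 0.1567]
eef_rot: [2.09, 2.341, 0.007]
contact_force: [-0.6, 0.5, -1.4]
finger_gap: 0.0077
```

Run:
```python
from h import *
st([.3513,.3279,.087],6.2)
im=capture('scene'); cv2.imwrite('pics/s16.png',cv2.resize(im[50:180,220:350],None,fx=5,fy=4.5,interpolation=cv2.INTER_CUBIC))
im=capture('top'); cv2.imwrite('pics/t16.png',cv2.resize(im[210:330,50:170],None,fx=5,fy=5,interpolation=cv2.INTER_CUBIC))
```

```text
t 22.0 pos [0.3526 0.3291 0.1567] jawyaw 6.47 z [ 0.006  0.001 -1.   ] F [-0.6  0.5 -1.4] gap 0.0077 q [ 0.65 -0.14  1.91 -0.    1.36  0.53]
d cm [-0.13 -0.12 -6.97]
dyaw rad -0.0047
```

View pics/t16.png

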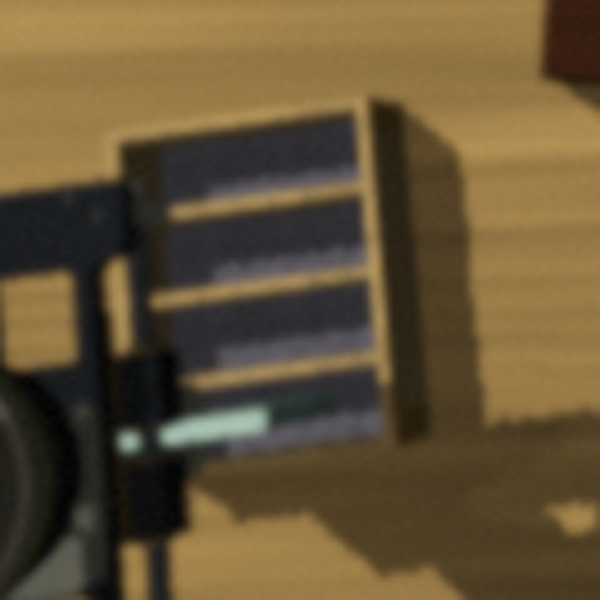

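Call:
drive_tool(
  series=[
    [0.3,-0.1,-0.1,-1.2,0,0.006,0],
    [0.3,0,0,-1.2,0,0,0],
    [0.3,0,0,-1.2,0,0,0],
    [0.3,0,0,-1,0,0,0],
    [0.3,0,0,0,0,0,0],
  ],
)

```text
t: 22.72
position: [0.351, 0.3275, 0.1068]
eef_rot: [-2.092, -2.342, 0.001]
contact_force: [0.8, -0.5, -2.3]
finger_gap: 0.0079
```

Run:
```python
from h import *
st([.3513,.3279,.087],6.2)
im=capture('scene'); cv2.imwrite('pics/s17.png',cv2.resize(im[50:180,220:350],None,fx=5,fy=4.5,interpolation=cv2.INTER_CUBIC))
```

```text
t 22.73 pos [0.351  0.3275 0.1068] jawyaw 6.46 z [-0.002  0.    -1.   ] F [ 0.8 -0.5 -2.3] gap 0.0079 q [ 0.64 -0.09  1.96  0.    1.27  0.53]
d cm [ 0.03  0.04 -1.98]
dyaw rad -0.0045
```

View pics/s17.png

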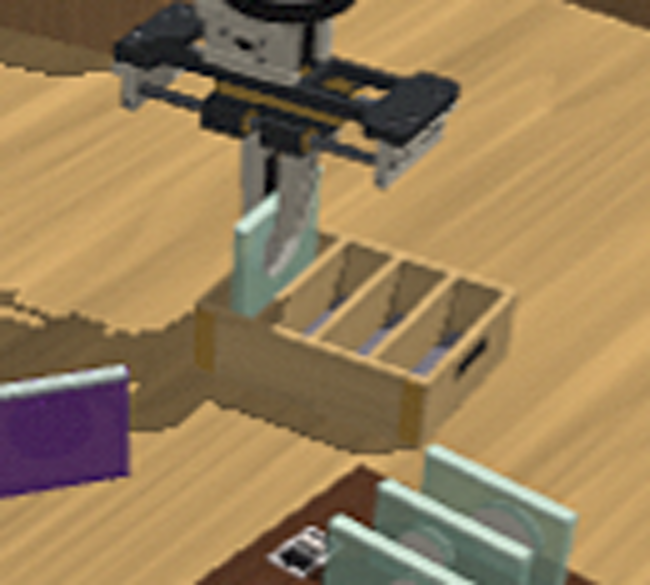

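Call:
drive_tool(
  series=[
    [0.3,0,0,-0.8,0,0,0],
    [0.3,0,0,-0.6,0,0,0],
    [0.3,0,0,-0.4,0,0,0],
    [0.3,0,0,-0.15,0,0,0],
    [0.3,0,0,0,0,0,0],
  ],
)

```text
t: 23.4
position: [0.352, 0.3283, 0.0875]
eef_rot: [-2.092, -2.342, -0.003]
contact_force: [-0.7, -0.1, -2.6]
finger_gap: 0.0081
```

Run:
```python
from h import *
st([.3513,.3279,.0866],6.2)
```

```text
t 23.4 pos [0.352  0.3283 0.0875] jawyaw 6.46 z [ 0.     0.002 -1.   ] F [-0.7 -0.1 -2.6] gap 0.0081 q [ 0.64 -0.06  1.97  0.    1.23  0.53]
d cm [-0.07 -0.04 -0.09]
dyaw rad -0.0045
```

Call:
drive_tool(
  series=[
    [0.3,0,0,-0.12,0,0,0],
    [0.3,0,0,0,0,0,0],
    [2.0,0,0,0,0,0,0],
    [2.0,0,0,0,0,0,0],
    [2.0,0,0,1.5,0,0,0],
    [2.0,0,0,3,0,0,0],
    [2.0,0,0,4,0,0,0],
    [2.4,2,-2,3,0,0,0.15],
  ],
)

```text
t: 24.4
position: [0.3706, 0.3082, 0.2063]
eef_rot: [-1.905, -2.497, -0.0]
contact_force: [0.5, -0.7, -0.6]
finger_gap: 0.0234
```

Run:
```python
from h import *
st([.5966,.1025,.15],87.1)
im=capture('scene'); cv2.imwrite('pics/s18.png',cv2.resize(im[50:240,220:380],None,fx=4.5,fy=3,interpolation=cv2.INTER_CUBIC))
im=capture('top'); cv2.imwrite('pics/t18.png',cv2.resize(im[210:330,50:170],None,fx=5,fy=5,interpolation=cv2.INTER_CUBIC))
```

```text
t 24.4 pos [0.3706 0.3082 0.2063] jawyaw 15.32 z [-0.001  0.001 -1.   ] F [ 0.5 -0.7 -0.6] gap 0.0234 q [ 0.59 -0.18  1.85  0.    1.47  0.32]
d cm [ 22.6  -20.57  -5.63]
dyaw rad 1.2528
```

View pics/s18.png

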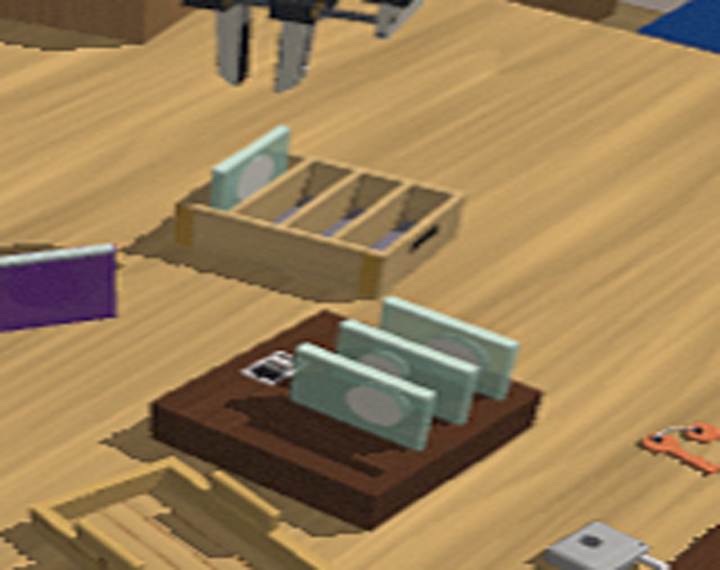

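View pics/t18.png

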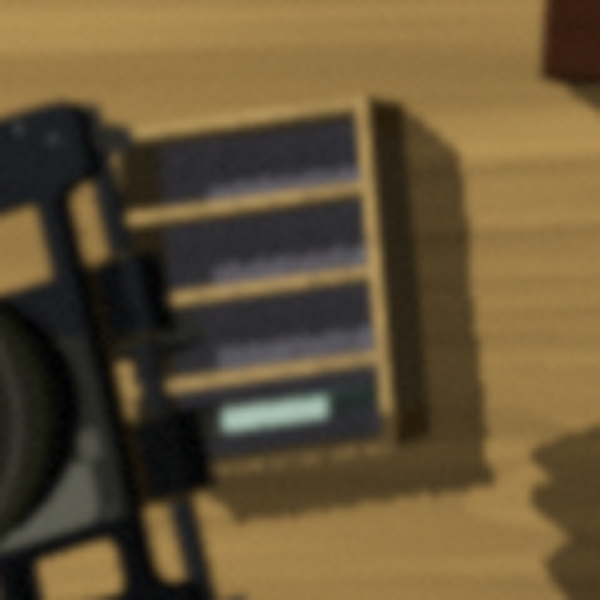

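Call:
drive_tool(
  series=[
    [2.4,2.5,-2.3,0,0,0,0.15],
    [2.4,2.5,-2.3,0,0,0,0.16],
    [2.4,2.5,-2.3,0,0,0,0.16],
    [2.4,2.5,-2.3,0,0,0,0.16],
    [2.4,2.5,-2.3,0,0,0,0.16],
    [2.4,2.5,-2.3,0,0,0,0.16],
    [2.4,2.5,-2.3,0,0,0,0.16],
    [2.4,2.5,-2.3,-1,0,0,0.16],
    [2.4,2.5,-2.1,-2,0,0,0],
    [2.4,0.3,0,-1,0,0,0],
    [2.4,0,0,0,0,0,0],
  ],
)

```text
t: 25.88
position: [0.6057, 0.0992, 0.1697]
eef_rot: [-0.02, -3.136, -0.015]
contact_force: [-0.3, -0.7, -0.5]
finger_gap: 0.0244
```

Run:
```python
from h import *
st([.5966,.1025,.098],87.1)
```

```text
t 25.88 pos [0.6057 0.0992 0.1697] jawyaw 89.26 z [-0.005  0.01  -1.   ] F [-0.3 -0.7 -0.5] gap 0.0244 q [ 0.07  0.21  1.53  0.01  1.41 -1.49]
d cm [-0.91  0.33 -7.17]
dyaw rad -0.0376
```

Call:
drive_tool(
  series=[
    [2.4,-0.9,0.35,0,-0.01,-0.005,-0.038],
    [2.4,0,0,-1.2,0,0,0],
    [2.4,0,0,-1.2,0,0.005,0],
    [2.4,0,0,-0.6,0,0,0],
    [2.4,0,0,0,0,0,0],
  ],
)

```text
t: 26.5
position: [0.5952, 0.1055, 0.1391]
eef_rot: [-0.077, -3.135, -0.001]
contact_force: [0.3, 0.2, 0.2]
finger_gap: 0.0241
```

Run:
```python
from h import *
st([.5966,.1025,.098],87.1)
im=capture('scene'); cv2.imwrite('pics/s19.png',cv2.resize(im[100:240,220:380],None,fx=5,fy=4.2,interpolation=cv2.INTER_CUBIC))
```

```text
t 26.5 pos [0.5952 0.1055 0.1391] jawyaw 87.17 z [-0.005  0.001 -1.   ] F [0.3 0.2 0.2] gap 0.0241 q [ 0.09  0.21  1.58  0.    1.35 -1.43]
d cm [ 0.14 -0.3  -4.11]
dyaw rad -0.0012
```

View pics/s19.png

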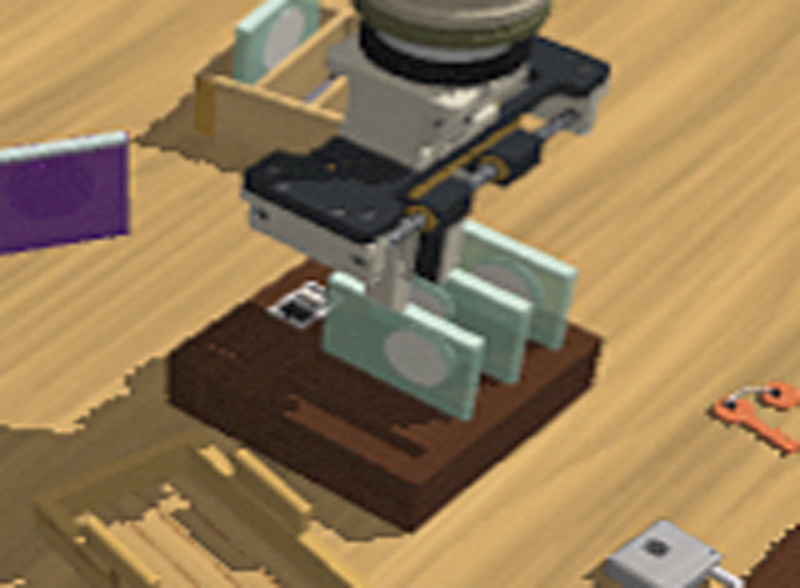

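Call:
drive_tool(
  series=[
    [2.4,0.15,-0.3,-0.5,0,0,0],
    [2.4,0,0,-1.2,0,0,0],
    [2.4,0,0,-1.2,0,0,0],
    [2.4,0,0,-0.6,0,0,0],
    [2.4,0,0,0,0,0,0],
  ],
)

```text
t: 27.18
position: [0.5971, 0.1019, 0.1018]
eef_rot: [-0.078, -3.136, -0.001]
contact_force: [-0.4, 0.1, 0.6]
finger_gap: 0.0238
```

Run:
```python
from h import *
st([.5966,.1025,.098],87.1)
```

```text
t 27.18 pos [0.5971 0.1019 0.1018] jawyaw 87.14 z [-0.005  0.001 -1.   ] F [-0.4  0.1  0.6] gap 0.0238 q [ 0.08  0.25  1.61  0.    1.28 -1.44]
d cm [-0.05  0.06 -0.38]
dyaw rad -0.0007
```

Call:
drive_tool(
  series=[
    [2.4,0,0.05,-0.35,0,-0.005,0],
    [2.4,0,0,0,0,0,0],
    [0.3,0,0,0,0,0,0],
    [0.3,0,0,0,0,0,0],
    [0.3,0,0,0,0,0,0],
    [0.3,0,0,0,0,0,0],
  ],
  newtons=20,
)

```text
t: 27.92
position: [0.5977, 0.1026, 0.0991]
eef_rot: [0.078, 3.139, 0.001]
contact_force: [-0.1, 0.2, -1.2]
finger_gap: 0.0079
```

Run:
```python
from h import *
st([.5966,.1025,.098],87.1)
```

```text
t 27.93 pos [0.5977 0.1026 0.0991] jawyaw 87.15 z [ 0.002  0.001 -1.   ] F [-0.1  0.2 -1.2] gap 0.0079 q [ 0.09  0.25  1.61  0.    1.27 -1.44]
d cm [-0.11 -0.01 -0.11]
dyaw rad -0.0008
```

Call:
drive_tool(
  series=[
    [0.3,0,0,1,0,0,0],
    [0.3,0,0,1.5,0,0,0],
    [0.3,0,0,2.5,0,0,0],
    [0.3,0,0,3,0,0,0],
    [0.3,0,0,3,0,0,0],
    [0.3,0,0,1,0,0,0],
  ],
)

```text
t: 28.68
position: [0.5971, 0.1025, 0.2268]
eef_rot: [0.078, 3.138, 0.002]
contact_force: [-0.7, -0.1, -1.3]
finger_gap: 0.0079
```

Call:
drive_tool(
  series=[
    [0.3,-2.2,2.4,0,0,0,-0.15],
    [0.3,-2.2,2.4,0,0,0,-0.15],
    [0.3,-2.2,2.4,0,0,0,-0.15],
    [0.3,-2.2,2.4,0,0,0,-0.15],
    [0.3,-2.2,2.4,0,0,0,-0.15],
    [0.3,-2.2,2.4,0,0,0,-0.15],
    [0.3,-2.2,2.4,0,0,0,-0.15],
    [0.3,-2.2,2.4,0,0,0,-0.15],
    [0.3,-2.2,2.4,0,0,0,-0.16],
    [0.3,0,0.5,0,0,0,0],
    [0.3,0,0,0,0,0,0],
  ],
)

```text
t: 30.05
position: [0.3912, 0.3278, 0.2255]
eef_rot: [2.085, 2.346, -0.008]
contact_force: [0.7, -0.5, -0.6]
finger_gap: 0.0079
```

Run:
```python
from h import *
st([.3891,.332,.165],6.2)
im=capture('top'); cv2.imwrite('pics/t20.png',cv2.resize(im[210:330,50:170],None,fx=5,fy=5,interpolation=cv2.INTER_CUBIC))
im=capture('scene'); cv2.imwrite('pics/s20.png',cv2.resize(im[50:240,220:380],None,fx=4.5,fy=3,interpolation=cv2.INTER_CUBIC))
```

```text
t 30.05 pos [0.3912 0.3278 0.2255] jawyaw 6.74 z [-0.001 -0.006 -1.   ] F [ 0.7 -0.5 -0.6] gap 0.0079 q [ 0.6  -0.1   1.75 -0.    1.5   0.48]
d cm [-0.21  0.42 -6.05]
dyaw rad -0.0095
```

View pics/t20.png

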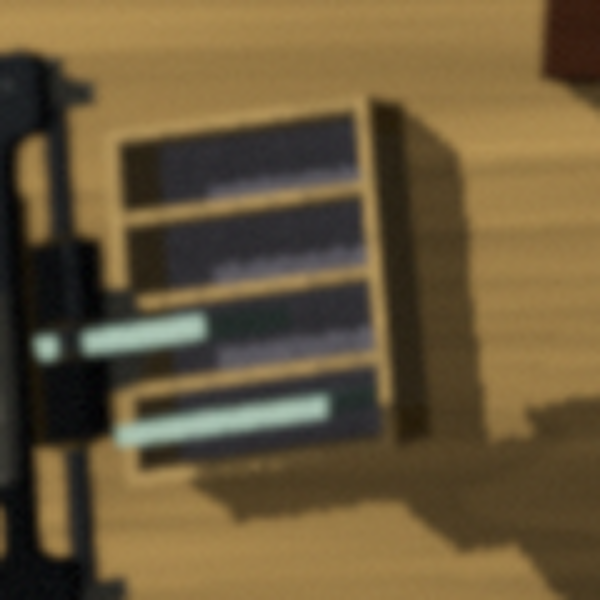

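View pics/s20.png

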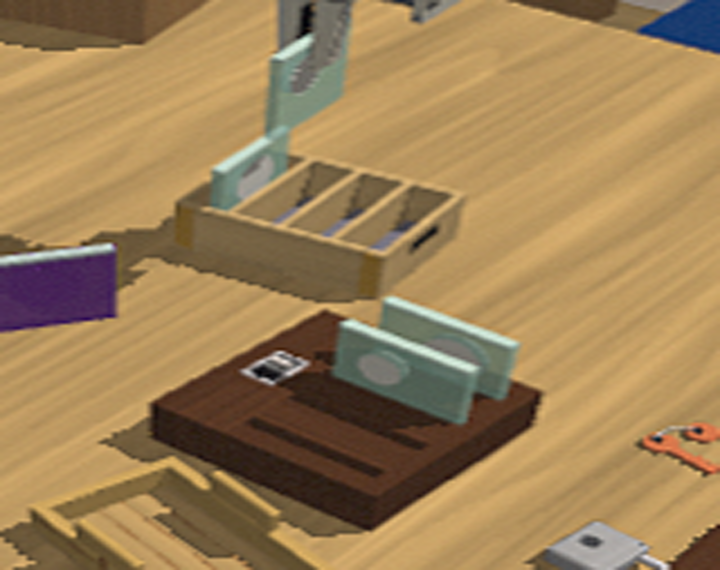

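Call:
drive_tool(
  series=[
    [0.3,-0.2,0.4,-1,-0.006,-0.001,-0.009],
    [0.3,0,0,-2.5,0,0,0],
    [0.3,0,0,-2,0,0,0],
    [0.3,0,0,0,0,0,0],
  ],
)

```text
t: 30.65
position: [0.3907, 0.3295, 0.1672]
eef_rot: [2.097, 2.328, -0.017]
contact_force: [-0.6, 0.4, -0.5]
finger_gap: 0.0081
```

Run:
```python
from h import *
st([.3891,.332,.0871],6.2)
for u in [(113,433),(331,405)]: print(atz('top',crop(u,50,210,5),.093))
```

```text
t 30.65 pos [0.3907 0.3295 0.1672] jawyaw 5.96 z [-0.001 -0.014 -1.   ] F [-0.6  0.4 -0.5] gap 0.0081 q [ 0.61 -0.05  1.81 -0.01  1.39  0.51]
d cm [-0.16  0.25 -8.01]
dyaw rad 0.0041
[0.34926094 0.37458451 0.093     ]
[0.35829588 0.28286    0.093     ]
```

Call:
drive_tool(
  series=[
    [0.3,-0.15,0.25,-1,0.014,0,0.004],
    [0.3,0,0,-1.2,0,0,0],
    [0.3,0,0,-1.2,0,0,0],
    [0.3,0,0,-0.8,0,0,0],
    [0.3,0,0,0,0,0,0],
  ],
)

```text
t: 31.28
position: [0.3899, 0.3322, 0.1235]
eef_rot: [-2.098, -2.337, -0.003]
contact_force: [0.7, 0.6, -0.6]
finger_gap: 0.0077
```

Run:
```python
from h import *
st([.3891,.332,.0871],6.2)
im=capture('scene'); cv2.imwrite('pics/s21.png',cv2.resize(im[50:180,220:350],None,fx=5,fy=4.5,interpolation=cv2.INTER_CUBIC))
```

```text
t 31.27 pos [0.3899 0.3322 0.1235] jawyaw 6.18 z [ 0.     0.002 -1.   ] F [ 0.7  0.6 -0.6] gap 0.0077 q [ 0.6  -0.02  1.86  0.    1.3   0.5 ]
d cm [-0.08 -0.02 -3.64]
dyaw rad 0.0004
```

View pics/s21.png

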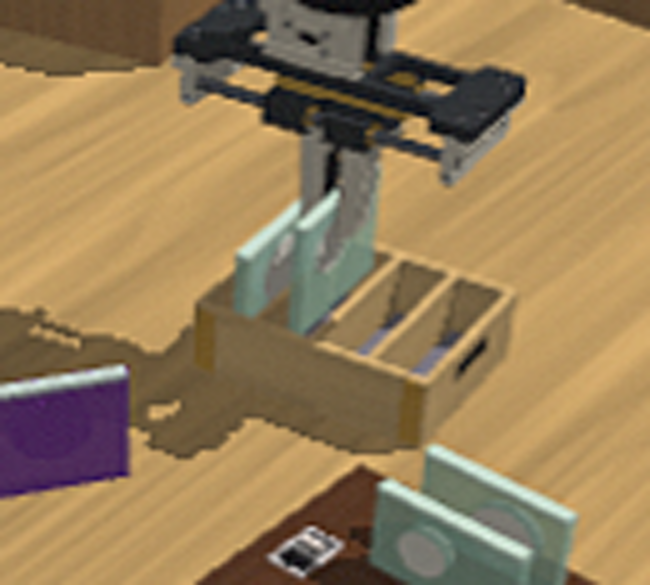

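Call:
drive_tool(
  series=[
    [0.3,-0.08,0,-1.1,0,0,0],
    [0.3,0,0,-1.1,0,0,0],
    [0.3,0,0,-0.7,0,0,0],
    [0.3,0,0,-0.4,0,0,0],
    [0.3,0,0,0,0,0,0],
  ],
)

```text
t: 31.95
position: [0.3895, 0.3326, 0.089]
eef_rot: [-2.098, -2.337, -0.005]
contact_force: [0.1, 0.1, -1.9]
finger_gap: 0.008
```

Run:
```python
from h import *
st([.3891,.332,.0871],6.2)
```

```text
t 31.95 pos [0.3895 0.3326 0.089 ] jawyaw 6.19 z [ 0.001  0.003 -1.   ] F [ 0.1  0.1 -1.9] gap 0.008 q [0.61 0.02 1.89 0.   1.23 0.5 ]
d cm [-0.04 -0.06 -0.19]
dyaw rad 0.0002
```

Call:
drive_tool(
  series=[
    [0.3,0,0,-0.2,0,0,0],
    [0.3,0,0,0,0,0,0],
    [1.7,0,0,0,0,0,0],
    [1.7,0,0,0,0,0,0],
    [1.7,0,0,1.5,0,0,0],
    [1.7,0,0,3,0,0,0],
    [1.7,0,0,4,0,0,0],
    [2.4,2,-2,3,0,0,0.15],
  ],
)

```text
t: 32.95
position: [0.4084, 0.3128, 0.2074]
eef_rot: [-1.911, -2.492, -0.004]
contact_force: [0.2, 0.7, -0.4]
finger_gap: 0.0223
```

Run:
```python
from h import *
st([.599,.1419,.17],87.1)
im=capture('scene'); cv2.imwrite('pics/s22.png',cv2.resize(im[50:240,220:380],None,fx=4.5,fy=3,interpolation=cv2.INTER_CUBIC))
```

```text
t 32.95 pos [0.4084 0.3128 0.2074] jawyaw 15.05 z [ 0.     0.003 -1.   ] F [ 0.2  0.7 -0.4] gap 0.0223 q [ 0.55 -0.09  1.77  0.    1.46  0.29]
d cm [ 19.06 -17.09  -3.74]
dyaw rad 1.2575
```

View pics/s22.png

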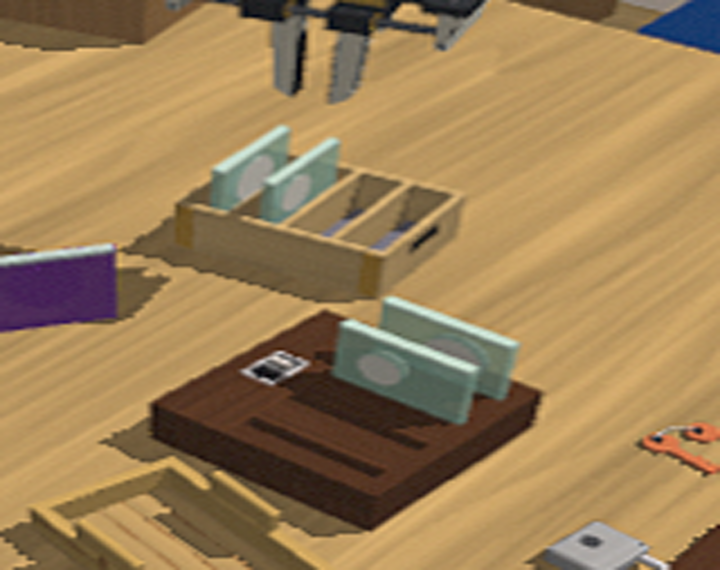

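Two panes standing. Third: the pane at (0.599, 0.142).

Call:
drive_tool(
  series=[
    [2.4,2.1,-1.9,0,0,0,0.15],
    [2.4,2.1,-1.9,0,0,0,0.15],
    [2.4,2.1,-1.9,0,0,0,0.15],
    [2.4,2.1,-1.9,0,0,0,0.15],
    [2.4,2.1,-1.9,0,0,0,0.15],
    [2.4,2.1,-1.9,0,0,0,0.15],
    [2.4,2.1,-1.9,0,0,0,0.15],
    [2.4,2.1,-1.9,-1,0,0,0.15],
    [2.4,1.3,-1,-2,0,0,0],
    [2.4,0,0,-0.5,0,0,0],
    [2.4,0,0,0,0,0,0],
  ],
)

```text
t: 34.38
position: [0.6028, 0.1446, 0.1925]
eef_rot: [0.1, 3.132, 0.032]
contact_force: [-0.4, -0.0, 0.3]
finger_gap: 0.0242
```

Run:
```python
from h import *
st([.599,.1419,.098],87.1)
```

```text
t 34.38 pos [0.6028 0.1446 0.1925] jawyaw 86.35 z [ 0.008  0.02  -1.   ] F [-0.4 -0.   0.3] gap 0.0242 q [ 0.14  0.2   1.5   0.02  1.43 -1.37]
d cm [-0.38 -0.27 -9.45]
dyaw rad 0.0131
```

Call:
drive_tool(
  series=[
    [2.4,-0.4,-0.3,-1,-0.02,0.008,0.013],
    [2.4,0,0,-2,0,0,0],
    [2.4,0,0,-2,0,0,0],
    [2.4,0,0,0,0,0,0],
  ],
)

```text
t: 34.88
position: [0.5971, 0.1432, 0.1401]
eef_rot: [0.075, 3.14, -0.001]
contact_force: [-0.6, -0.1, -0.8]
finger_gap: 0.0243
```

Run:
```python
from h import *
st([.599,.1419,.098],87.1)
im=capture('scene'); cv2.imwrite('pics/s23.png',cv2.resize(im[100:240,220:380],None,fx=5,fy=4.2,interpolation=cv2.INTER_CUBIC))
```

```text
t 34.88 pos [0.5971 0.1432 0.1401] jawyaw 87.25 z [ 0.    -0.001 -1.   ] F [-0.6 -0.1 -0.8] gap 0.0243 q [ 0.15  0.23  1.56 -0.    1.35 -1.37]
d cm [ 0.19 -0.13 -4.21]
dyaw rad -0.0026
```

View pics/s23.png

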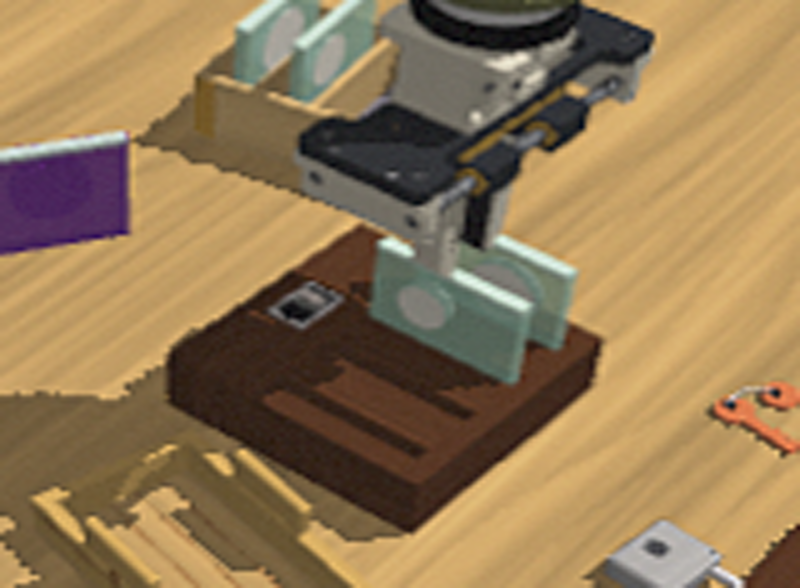

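Call:
drive_tool(
  series=[
    [2.4,0.2,-0.13,-0.6,0,0,0],
    [2.4,0,0,-1.2,0,0,0],
    [2.4,0,0,-1.2,0,0,0],
    [2.4,0,0,-0.8,0,0,0],
    [2.4,0,0,0,0,0,0],
  ],
)

```text
t: 35.55
position: [0.6006, 0.1417, 0.1014]
eef_rot: [0.076, 3.137, -0.0]
contact_force: [0.3, -0.7, -1.2]
finger_gap: 0.0243
```

Run:
```python
from h import *
st([.599,.1419,.098],87.1)
```

```text
t 35.55 pos [0.6006 0.1417 0.1014] jawyaw 87.22 z [ 0.003 -0.    -1.   ] F [ 0.3 -0.7 -1.2] gap 0.0243 q [ 0.15  0.28  1.58 -0.    1.28 -1.37]
d cm [-0.16  0.02 -0.34]
dyaw rad -0.0021
```

Call:
drive_tool(
  series=[
    [2.4,-0.1,0,-0.3,0,0.003,0],
    [2.4,0,0,0,0,0,0],
    [0.3,0,0,0,0,0,0],
    [0.3,0,0,0,0,0,0],
    [0.3,0,0,0,0,0,0],
    [0.3,0,0,0,0,0,0],
  ],
  newtons=20,
)

```text
t: 36.3
position: [0.6002, 0.1419, 0.0993]
eef_rot: [0.076, 3.139, 0.0]
contact_force: [-0.4, 0.3, -0.3]
finger_gap: 0.0078
```

Run:
```python
from h import *
st([.599,.1419,.098],87.1)
```

```text
t 36.3 pos [0.6002 0.1419 0.0993] jawyaw 87.22 z [ 0.002  0.    -1.   ] F [-0.4  0.3 -0.3] gap 0.0078 q [ 0.15  0.28  1.58 -0.    1.28 -1.37]
d cm [-0.12  0.   -0.13]
dyaw rad -0.0021
```

Call:
drive_tool(
  series=[
    [0.3,0,0,1,0,0,0],
    [0.3,0,0,1.5,0,0,0],
    [0.3,0,0,2.5,0,0,0],
    [0.3,0,0,3,0,0,0],
    [0.3,0,0,3,0,0,0],
    [0.3,0,0,1,0,0,0],
  ],
)

```text
t: 37.05
position: [0.5996, 0.1418, 0.2271]
eef_rot: [0.076, 3.138, 0.0]
contact_force: [-0.1, -0.2, -0.8]
finger_gap: 0.0078
```

Call:
drive_tool(
  series=[
    [0.3,-1.85,2.05,0,0,0,-0.15],
    [0.3,-1.85,2.05,0,0,0,-0.15],
    [0.3,-1.85,2.05,0,0,0,-0.15],
    [0.3,-1.85,2.05,0,0,0,-0.15],
    [0.3,-1.85,2.05,0,0,0,-0.15],
    [0.3,-1.85,2.05,0,0,0,-0.15],
    [0.3,-1.85,2.05,0,0,0,-0.15],
    [0.3,-1.85,2.05,0,0,0,-0.15],
    [0.3,-1.7,2.05,0,0,0,-0.16],
    [0.3,0,0.4,0,0,0,0],
    [0.3,0,0,0,0,0,0],
  ],
)

```text
t: 38.42
position: [0.428, 0.3336, 0.2258]
eef_rot: [2.083, 2.349, -0.01]
contact_force: [-0.1, 0.0, -0.9]
finger_gap: 0.0078
```

Run:
```python
from h import *
st([.4269,.336,.165],6.2)
im=capture('top'); cv2.imwrite('pics/t24.png',cv2.resize(im[210:330,50:170],None,fx=5,fy=5,interpolation=cv2.INTER_CUBIC))
im=capture('scene'); cv2.imwrite('pics/s24.png',cv2.resize(im[50:240,220:380],None,fx=4.5,fy=3,interpolation=cv2.INTER_CUBIC))
```

```text
t 38.42 pos [0.428  0.3336 0.2258] jawyaw 6.86 z [-0.003 -0.006 -1.   ] F [-0.1  0.  -0.9] gap 0.0078 q [ 0.57 -0.01  1.66 -0.    1.5   0.45]
d cm [-0.11  0.24 -6.08]
dyaw rad -0.0115
```

View pics/t24.png

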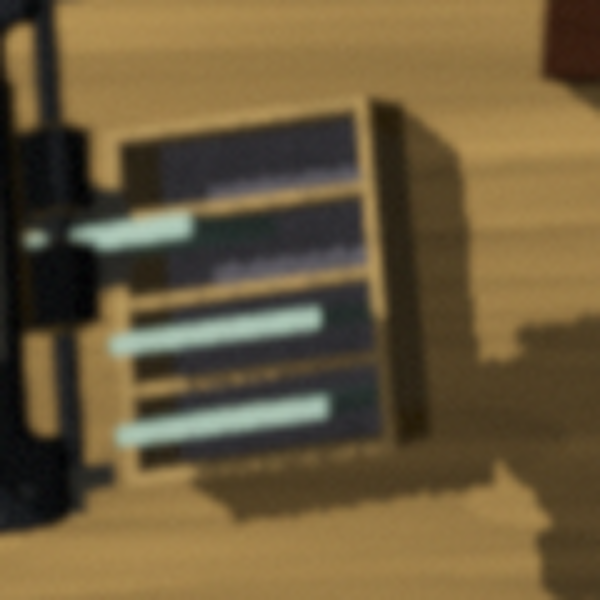

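View pics/s24.png

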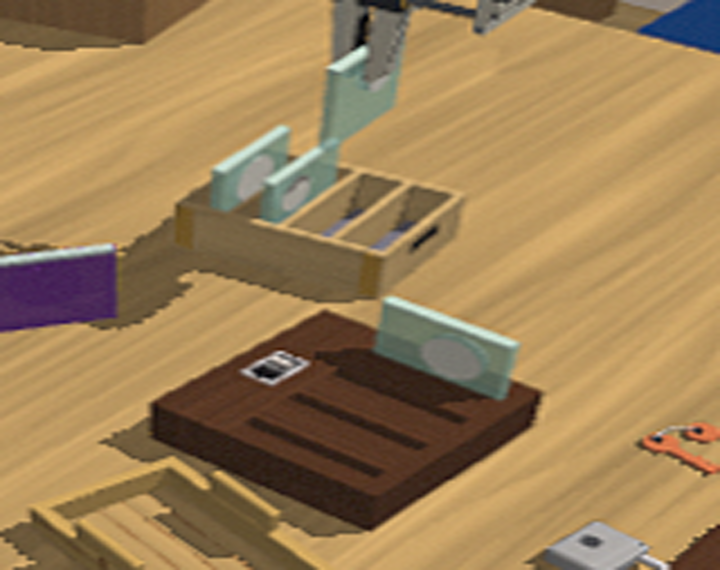

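Caddy unmoved; lower the third.

Call:
drive_tool(
  series=[
    [0.3,-0.1,0.25,-1,0.006,-0.003,-0.011],
    [0.3,0,0,-2.5,0,0,0],
    [0.3,0,0,-2,0,0,0],
    [0.3,0,0,0,0,0,0],
  ],
)

```text
t: 39.02
position: [0.4283, 0.3337, 0.1674]
eef_rot: [-2.102, -2.335, -0.0]
contact_force: [0.6, 0.1, -1.2]
finger_gap: 0.0078
```

Run:
```python
from h import *
st([.4269,.336,.0873],6.2)
```

```text
t 39.02 pos [0.4283 0.3337 0.1674] jawyaw 6.0 z [ 0.  0. -1.] F [ 0.6  0.1 -1.2] gap 0.0078 q [0.57 0.02 1.74 0.   1.38 0.46]
d cm [-0.14  0.23 -8.01]
dyaw rad 0.0034
```

Call:
drive_tool(
  series=[
    [0.3,-0.14,0.23,-1,0,0,0],
    [0.3,0,0,-1.2,0,0,0],
    [0.3,0,0,-1.2,0,0,0],
    [0.3,0,0,-0.8,0,0,0],
    [0.3,0,0,0,0,0,0],
  ],
)

```text
t: 39.65
position: [0.4276, 0.3362, 0.1238]
eef_rot: [2.102, 2.334, 0.003]
contact_force: [0.0, 0.3, -1.1]
finger_gap: 0.0075
```

Run:
```python
from h import *
st([.4269,.336,.0873],6.2)
im=capture('scene'); cv2.imwrite('pics/s25.png',cv2.resize(im[50:180,220:350],None,fx=5,fy=4.5,interpolation=cv2.INTER_CUBIC))
```

```text
t 39.65 pos [0.4276 0.3362 0.1238] jawyaw 5.98 z [ 0.002  0.001 -1.   ] F [ 0.   0.3 -1.1] gap 0.0075 q [0.57 0.06 1.78 0.   1.3  0.47]
d cm [-0.07 -0.02 -3.65]
dyaw rad 0.0039
```

View pics/s25.png

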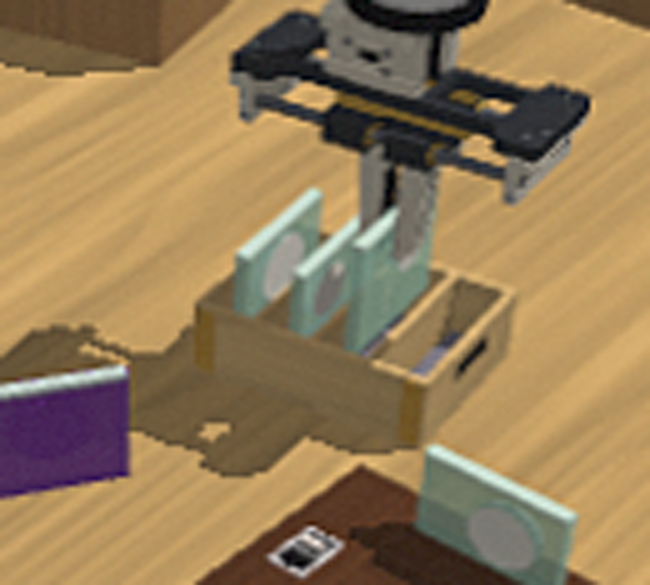

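Call:
drive_tool(
  series=[
    [0.3,-0.07,0,-1.1,0,0.002,0],
    [0.3,0,0,-1.1,0,0,0],
    [0.3,0,0,-0.7,0,0,0],
    [0.3,0,0,-0.4,0,0,0],
    [0.3,0,0,0,0,0,0],
  ],
)

```text
t: 40.33
position: [0.4273, 0.3365, 0.0894]
eef_rot: [-2.102, -2.334, -0.003]
contact_force: [-0.5, -0.2, -0.9]
finger_gap: 0.0081
```

Run:
```python
from h import *
st([.4269,.336,.0873],6.2)
```

```text
t 40.33 pos [0.4273 0.3365 0.0894] jawyaw 5.98 z [ 0.001  0.002 -1.   ] F [-0.5 -0.2 -0.9] gap 0.0081 q [0.57 0.1  1.8  0.   1.23 0.47]
d cm [-0.04 -0.05 -0.21]
dyaw rad 0.0038
```

Call:
drive_tool(
  series=[
    [0.3,0,0,-0.22,0,0,0],
    [0.3,0,0,0,0,0,0],
    [1.7,0,0,0,0,0,0],
    [1.7,0,0,0,0,0,0],
    [1.7,0,0,1.5,0,0,0],
    [1.7,0,0,3,0,0,0],
    [1.7,0,0,4,0,0,0],
    [2.4,2,-2,3,0,0,0.15],
  ],
)

```text
t: 41.32
position: [0.4461, 0.3168, 0.2075]
eef_rot: [-1.915, -2.489, -0.002]
contact_force: [0.8, 0.4, -0.6]
finger_gap: 0.0222
```

Run:
```python
from h import *
st([.6005,.1818,.17],87.1)
im=capture('scene'); cv2.imwrite('pics/s26.png',cv2.resize(im[50:240,220:380],None,fx=4.5,fy=3,interpolation=cv2.INTER_CUBIC))
```

```text
t 41.33 pos [0.4461 0.3168 0.2075] jawyaw 14.85 z [-0.     0.002 -1.   ] F [ 0.8  0.4 -0.6] gap 0.0222 q [0.52 0.   1.68 0.   1.46 0.26]
d cm [ 15.44 -13.5   -3.75]
dyaw rad 1.2611
```

View pics/s26.png

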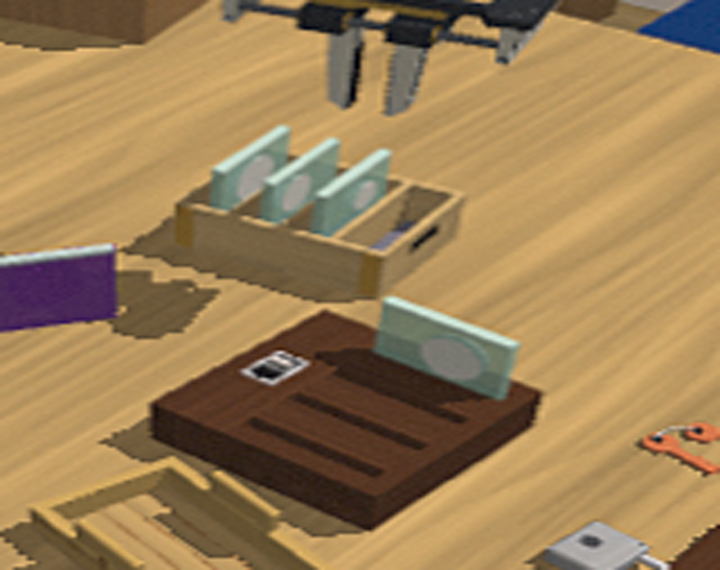

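Three standing. Last pane.

Call:
drive_tool(
  series=[
    [2.4,1.7,-1.5,0,0,0,0.15],
    [2.4,1.7,-1.5,0,0,0,0.15],
    [2.4,1.7,-1.5,0,0,0,0.15],
    [2.4,1.7,-1.5,0,0,0,0.15],
    [2.4,1.7,-1.5,0,0,0,0.15],
    [2.4,1.7,-1.5,0,0,0,0.15],
    [2.4,1.7,-1.5,0,0,0,0.15],
    [2.4,1.7,-1.5,-1,0,0,0.15],
    [2.4,1,-0.8,-2,0,0,0],
    [2.4,0,0,-0.5,0,0,0],
    [2.4,0,0,0,0,0,0],
  ],
)

```text
t: 42.75
position: [0.6038, 0.184, 0.1898]
eef_rot: [0.118, 3.133, 0.031]
contact_force: [0.3, -0.4, 0.1]
finger_gap: 0.0241
```

Run:
```python
from h import *
st([.6005,.1818,.098],87.1)
```

```text
t 42.75 pos [0.6038 0.184  0.1898] jawyaw 85.68 z [ 0.007  0.019 -1.   ] F [ 0.3 -0.4  0.1] gap 0.0241 q [ 0.2   0.23  1.47  0.02  1.43 -1.29]
d cm [-0.33 -0.22 -9.18]
dyaw rad 0.0248
```

Call:
drive_tool(
  series=[
    [2.4,-0.35,-0.22,-1,-0.019,0.007,0.025],
    [2.4,0,0,-2,0,0,0],
    [2.4,0,0,-2,0,0,0],
    [2.4,0,0,0,0,0,0],
  ],
)

```text
t: 43.25
position: [0.5983, 0.1832, 0.136]
eef_rot: [-0.076, -3.139, 0.001]
contact_force: [-0.2, 0.3, 0.6]
finger_gap: 0.0241
```

Run:
```python
from h import *
st([.6005,.1818,.098],87.1)
im=capture('scene'); cv2.imwrite('pics/s27.png',cv2.resize(im[100:240,220:380],None,fx=5,fy=4.2,interpolation=cv2.INTER_CUBIC))
```

```text
t 43.25 pos [0.5983 0.1832 0.136 ] jawyaw 87.22 z [-0.002 -0.001 -1.   ] F [-0.2  0.3  0.6] gap 0.0241 q [ 0.22  0.27  1.52 -0.    1.35 -1.31]
d cm [ 0.22 -0.14 -3.8 ]
dyaw rad -0.0021
```

View pics/s27.png

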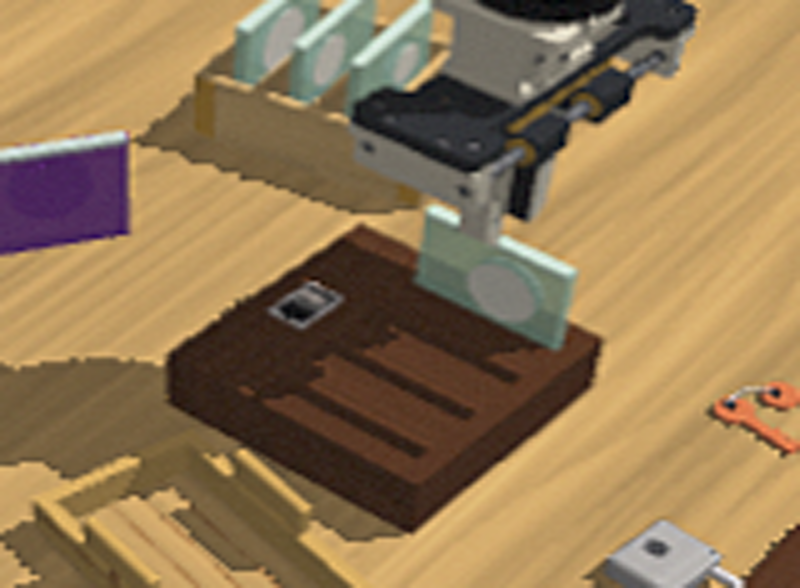

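Call:
drive_tool(
  series=[
    [2.4,0.2,-0.14,-0.5,0,0,0],
    [2.4,0,0,-1.2,0,0,0],
    [2.4,0,0,-1.2,0,0,0],
    [2.4,0,0,-0.6,0,0,0],
    [2.4,0,0,0,0,0,0],
  ],
)

```text
t: 43.92
position: [0.6019, 0.1818, 0.1009]
eef_rot: [0.077, 3.139, 0.0]
contact_force: [0.4, -0.2, 0.7]
finger_gap: 0.0241
```

Run:
```python
from h import *
st([.6005,.1818,.098],87.1)
```

```text
t 43.92 pos [0.6019 0.1818 0.1009] jawyaw 87.18 z [ 0.001  0.    -1.   ] F [ 0.4 -0.2  0.7] gap 0.0241 q [ 0.21  0.31  1.55 -0.    1.29 -1.31]
d cm [-0.14  0.   -0.29]
dyaw rad -0.0014
```

Call:
drive_tool(
  series=[
    [2.4,-0.1,0,-0.25,0,0,0],
    [2.4,0,0,0,0,0,0],
    [0.3,0,0,0,0,0,0],
    [0.3,0,0,0,0,0,0],
    [0.3,0,0,0,0,0,0],
    [0.3,0,0,0,0,0,0],
  ],
  newtons=20,
)

```text
t: 44.68
position: [0.6015, 0.1819, 0.0994]
eef_rot: [0.077, 3.138, 0.001]
contact_force: [1.3, 0.3, -0.9]
finger_gap: 0.0078
```

Run:
```python
from h import *
st([.6005,.1818,.098],87.1)
```

```text
t 44.67 pos [0.6015 0.1819 0.0994] jawyaw 87.18 z [ 0.003  0.    -1.   ] F [ 1.3  0.3 -0.9] gap 0.0078 q [ 0.21  0.31  1.55 -0.    1.28 -1.31]
d cm [-0.1  -0.01 -0.14]
dyaw rad -0.0014
```

Call:
drive_tool(
  series=[
    [0.3,0,0,1,0,0,0],
    [0.3,0,0,1.5,0,0,0],
    [0.3,0,0,2.5,0,0,0],
    [0.3,0,0,3,0,0,0],
    [0.3,0,0,3,0,0,0],
    [0.3,0,0,1,0,0,0],
  ],
)

```text
t: 45.42
position: [0.6009, 0.1818, 0.227]
eef_rot: [0.077, 3.137, 0.001]
contact_force: [0.1, -0.2, -0.5]
finger_gap: 0.008
```

Call:
drive_tool(
  series=[
    [0.3,-1.45,1.65,0,0,0,-0.15],
    [0.3,-1.45,1.65,0,0,0,-0.15],
    [0.3,-1.45,1.65,0,0,0,-0.15],
    [0.3,-1.45,1.65,0,0,0,-0.15],
    [0.3,-1.45,1.65,0,0,0,-0.15],
    [0.3,-1.45,1.65,0,0,0,-0.15],
    [0.3,-1.45,1.65,0,0,0,-0.15],
    [0.3,-1.45,1.65,0,0,0,-0.15],
    [0.3,-1.4,1.7,0,0,0,-0.15],
    [0.3,0,0.4,0,0,0,0],
    [0.3,0,0,0,0,0,0],
  ],
)

```text
t: 46.8
position: [0.4654, 0.3373, 0.2253]
eef_rot: [2.07, 2.36, -0.011]
contact_force: [-0.1, 0.1, -1.9]
finger_gap: 0.0079
```

Run:
```python
from h import *
st([.4646,.3401,.165],6.2)
im=capture('top'); cv2.imwrite('pics/t28.png',cv2.resize(im[210:330,50:170],None,fx=5,fy=5,interpolation=cv2.INTER_CUBIC))
im=capture('scene'); cv2.imwrite('pics/s28.png',cv2.resize(im[50:240,220:380],None,fx=4.5,fy=3,interpolation=cv2.INTER_CUBIC))
```

```text
t 46.8 pos [0.4654 0.3373 0.2253] jawyaw 7.49 z [-0.003 -0.007 -1.   ] F [-0.1  0.1 -1.9] gap 0.0079 q [ 0.54  0.08  1.57 -0.    1.5   0.41]
d cm [-0.08  0.28 -6.03]
dyaw rad -0.0225
```

View pics/t28.png

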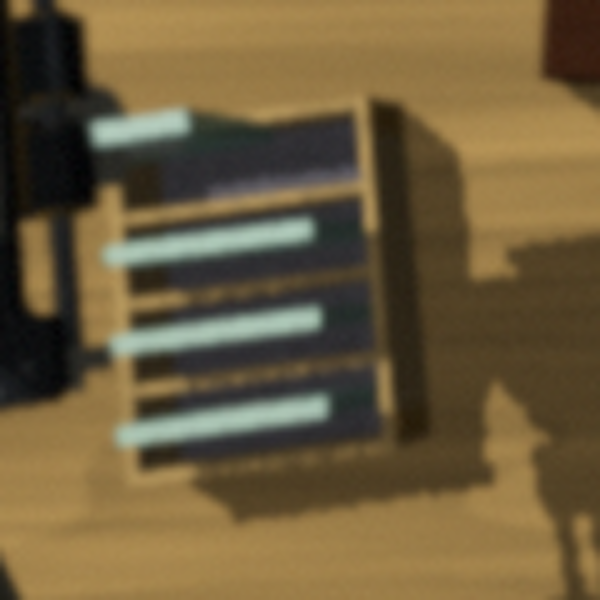

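View pics/s28.png

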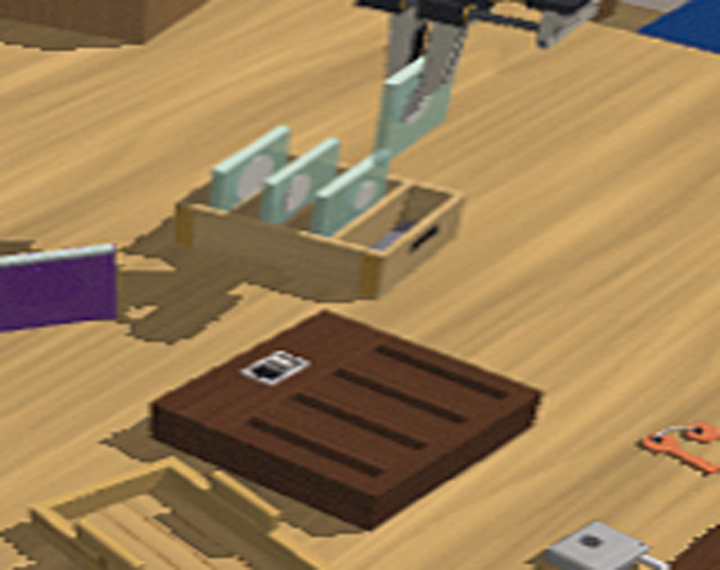

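Call:
drive_tool(
  series=[
    [0.3,-0.1,0.28,-1,0.007,-0.003,-0.022],
    [0.3,0,0,-2.5,0,0,0],
    [0.3,0,0,-2,0,0,0],
    [0.3,0,0,0,0,0,0],
  ],
)

```text
t: 47.4
position: [0.4655, 0.3379, 0.167]
eef_rot: [-2.103, -2.333, -0.001]
contact_force: [0.3, -0.2, -1.8]
finger_gap: 0.0082
```

Run:
```python
from h import *
st([.4646,.3401,.0874],6.2)
```

```text
t 47.4 pos [0.4655 0.3379 0.167 ] jawyaw 5.93 z [ 0.     0.001 -1.   ] F [ 0.3 -0.2 -1.8] gap 0.0082 q [0.54 0.11 1.65 0.   1.39 0.43]
d cm [-0.09  0.22 -7.96]
dyaw rad 0.0047
```

Call:
drive_tool(
  series=[
    [0.3,-0.1,0.22,-1,0,0,0.005],
    [0.3,0,0,-1.2,0,0,0],
    [0.3,0,0,-1.2,0,0,0],
    [0.3,0,0,-0.8,0,0,0],
    [0.3,0,0,0,0,0,0],
  ],
)

```text
t: 48.02
position: [0.4652, 0.3404, 0.1234]
eef_rot: [2.098, 2.338, 0.004]
contact_force: [0.5, -0.2, -1.4]
finger_gap: 0.0075
```

Run:
```python
from h import *
st([.4646,.3401,.0874],6.2)
im=capture('scene'); cv2.imwrite('pics/s29.png',cv2.resize(im[50:180,220:350],None,fx=5,fy=4.5,interpolation=cv2.INTER_CUBIC))
```

```text
t 48.02 pos [0.4652 0.3404 0.1234] jawyaw 6.2 z [ 0.002  0.002 -1.   ] F [ 0.5 -0.2 -1.4] gap 0.0075 q [0.54 0.15 1.68 0.   1.3  0.43]
d cm [-0.06 -0.03 -3.6 ]
dyaw rad -0.0001
```

View pics/s29.png

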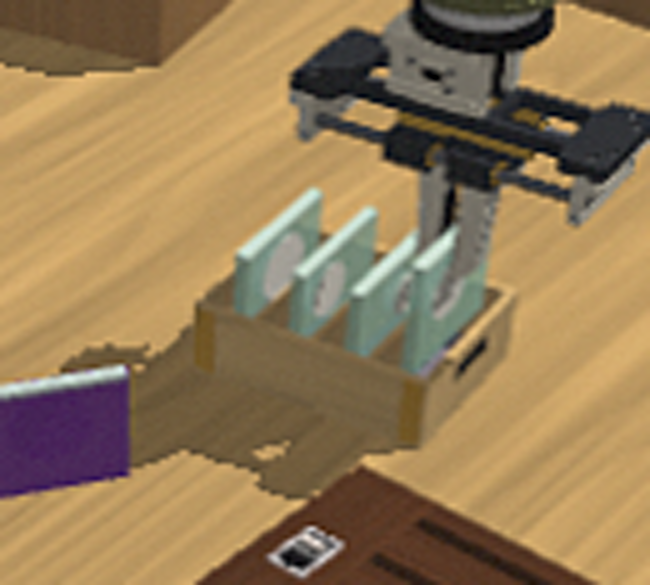

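Call:
drive_tool(
  series=[
    [0.3,-0.06,0,-1.1,0,0.002,0],
    [0.3,0,0,-1.1,0,0,0],
    [0.3,0,0,-0.7,0,0,0],
    [0.3,0,0,-0.4,0,0,0],
    [0.3,0,0,0,0,0,0],
  ],
)

```text
t: 48.7
position: [0.4651, 0.3407, 0.089]
eef_rot: [-2.097, -2.338, -0.004]
contact_force: [0.4, -0.7, -2.0]
finger_gap: 0.0078
```

Run:
```python
from h import *
st([.4646,.3401,.0874],6.2)
```

```text
t 48.7 pos [0.4651 0.3407 0.089 ] jawyaw 6.2 z [ 0.001  0.002 -1.   ] F [ 0.4 -0.7 -2. ] gap 0.0078 q [0.54 0.19 1.71 0.   1.24 0.43]
d cm [-0.05 -0.06 -0.16]
dyaw rad 0.0
```

Call:
drive_tool(
  series=[
    [0.3,0,0,-0.18,0,0,0],
    [0.3,0,0,0,0,0,0],
    [1.7,0,0,0,0,0,0],
    [1.7,0,0,0,0,0,0],
    [1.7,0,0,1.5,0,0,0],
    [1.7,0,0,3,0,0,0],
    [1.7,0,0,4,0,0,0],
    [1.7,0,0,4,0,0,0],
    [1.7,-4,4,2,0,0,0],
    [1.7,-4,4,0,0,0,0],
    [1.7,-4,4,0,0,0,0],
    [1.7,-4,4,0,0,0,0],
  ],
)

```text
t: 50.2
position: [0.3054, 0.5032, 0.2497]
eef_rot: [2.108, 2.329, 0.025]
contact_force: [0.7, 0.6, -0.3]
finger_gap: 0.0171
```

Call:
drive_tool(
  series=[
    [1.7,-4,3,0,0,0,0],
    [1.7,0,0,0,0,0,0],
    [1.7,0,0,0,0,0,0],
    [1.7,0,0,0,0,0,0],
  ],
)

```text
t: 50.7
position: [0.262, 0.5363, 0.2544]
eef_rot: [-2.102, -2.334, -0.033]
contact_force: [-0.4, -0.4, 0.2]
finger_gap: 0.017
```

Run:
```python
from h import *
st()
im=capture('top'); cv2.imwrite('pics/t30.png',cv2.resize(im,(768,576),interpolation=cv2.INTER_CUBIC))
im=capture('scene'); cv2.imwrite('pics/s30.png',cv2.resize(im,(768,576),interpolation=cv2.INTER_CUBIC))
for l,z in [('torch',0),('padlock',0),('keys',0),('marble',0),('tray',0),('caddy',0),('pebble0',.007)]:
  for n in ['top','scene']:
    print(l,n,[(round(q['conf'],2),np.round(atz(n,q['at'],z)[:2],3).tolist()) for q in pinpoint(n,l)])
```

```text
t 50.7 pos [0.262  0.5363 0.2544] jawyaw 5.97 z [ 0.014  0.016 -1.   ] F [-0.4 -0.4  0.2] gap 0.017 q [ 1.03  0.1   1.5  -0.    1.52  0.93]
torch top [(0.64, [0.76, -0.229])]
torch scene [(0.97, [0.77, -0.215]), (0.6, [0.421, 0.35])]
padlock top [(0.73, [0.76, 0.086])]
padlock scene [(0.64, [0.502, 0.172]), (0.59, [0.76, 0.093]), (0.5, [0.734, 0.234])]
keys top [(0.55, [0.732, 0.233])]
keys scene [(0.73, [0.728, 0.225])]
marble top [(0.62, [0.435, 0.335]), (0.53, [0.764, -0.014])]
marble scene [(0.76, [0.77, -0.012]), (0.4, [0.426, 0.353])]
tray top [(0.67, [0.591, -0.051]), (0.5, [0.465, 0.347])]
tray scene [(0.69, [0.593, -0.051]), (0.24, [0.57, 0.13])]
caddy top [(0.82, [0.413, 0.337])]
caddy scene [(0.84, [0.408, 0.334])]
pebble0 top [(0.65, [0.464, -0.375]), (0.49, [0.672, -0.073]), (0.47, [0.475, -0.344]), (0.44, [0.446, -0.386]), (0.28, [0.763, -0.018]), (0.16, [0.755, -0.213])]
pebble0 scene [(0.66, [0.76, 0.092]), (0.52, [0.437, 0.336]), (0.42, [0.422, -0.367])]
```

View pics/t30.png

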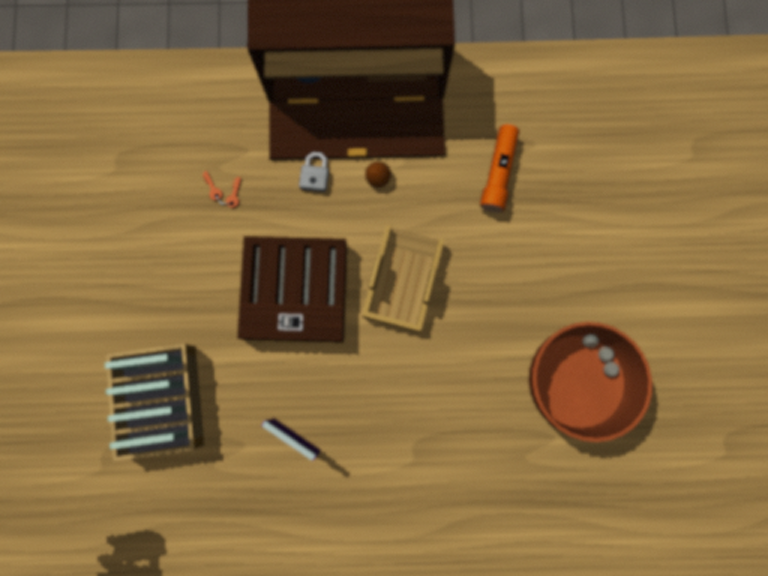

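View pics/s30.png

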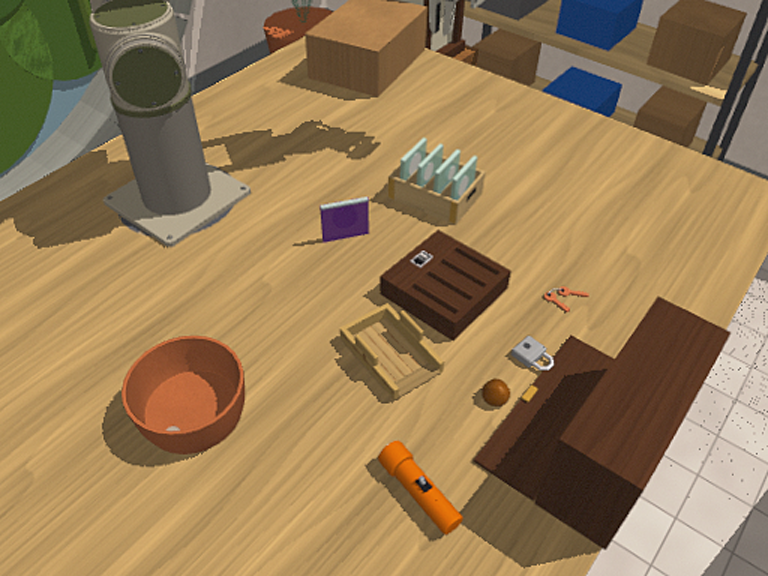

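Four panes stand upright in the caddy and three pebbles lie in the crock. The tray is level but was knocked about 7 cm toward the lamp. The switch is off and the leave-alone things are unmoved, so I'm handing in.

Run:
```python
from h import *
print(job_done())
```

```text
the job is handed in; nothing more can be done
None
```

The lamp is taken down, and I handed the job in at about 51 s of the 210 s allowed. No verdict was reported.

- **Switch:** I slid it off by its ridge. The later pictures show the ridge at the far (+y) end.
- **Tray and pebbles:** I tipped the tray to about 57° with its lip over the crock. All three pebbles present went in, measured 6–7 cm from the crock's axis. The empty tray went back on the bench.
- **Panes:** I moved all four, one per caddy compartment. I lowered each one to the floor before letting go, and all four stand upright.

**Last checks:** The final top and scene pictures agree on all of this. The caddy is still where it was. The torch, padlock, keys and amber stone read within about 1 cm of their first positions, which is the networks' scatter. The purple look-alike was not touched.

**What disagreed:** After I set the tray down it was knocked aside, about 7 cm toward the lamp. It still looks flat and clear of the lamp, so I left it there. The networks also gave a few false reports, such as a "marble" and a "torch" on the caddy. The pictures ruled these out.

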